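# Bring the finger rings under the bench magnifier

### The job

Get the finished finger rings ready for inspection: slide the little pan along the aluminium plate from the single circle where it stands to the square, lay every loose brass finger ring lying on the bench in it there, then slide it on to the double circle; push or pull it along the plate and never lift or tip it. When the pan is centred on the double circle with all the rings inside, swing the magnifier round until its lens is centred over the double circle, and tilt the lens level. Leave the loupe, the flux jar and the tweezers where they are.

Things in the scene. Friction and masses are not known exactly. Their poses are not given: they have to be found in the camera images.
- station: fixed aluminium plate, 8 mm thick, that carries the magnifier. Origin: on the bench under the axis of its post (187 mm tall, 36 mm boss at its foot); x to the rear, y to the plate's left, z up; it reaches from x = -190 to +20 and y = -140 to +140 mm. Its three marks are each 120 mm from the post axis, straight in front and 50 degrees to either side; which is where varies
- park_mark: flat mark on the plate, a single dark circle of 94 mm with a dot in the middle, where the pan stands at the start; no thickness to speak of. Origin: its centre, at the plate's top
- load_mark: flat mark on the plate, a dark square outline of 94 mm side with a dot in the middle, where the pan is loaded. Origin: its centre, at the plate's top
- view_mark: flat mark on the plate, a double dark circle (94 and 83 mm) with a dot in the middle, the viewing place. Origin: its centre, at the plate's top
- pan: loose round steel pan, 0.3 kg, rim 86 mm, base 76 mm across, 30 mm high, wall 3 mm, inner floor 4 mm up and 74 mm wide. Origin: centre of its underside, z up. One level handle along its -x (at the start towards the plate's front within 15 degrees); the handle's wooden part is 12 mm wide, 17 to 27 mm above the underside, 51 to 97 mm from the pan's axis
- band_0: loose wide brass finger ring lying flat (absent in some runs: two to four are there), 26 mm outside, 21 mm inside, 8 mm high, 15 g. Origin: centre of its underside; z is the ring's axis
- band_1: loose wide brass finger ring lying flat (absent in some runs: two to four are there), 26 mm outside, 21 mm inside, 8 mm high, 15 g. Origin: centre of its underside; z is the ring's axis
- band_2: loose wide brass finger ring lying flat (absent in some runs: two to four are there), 26 mm outside, 21 mm inside, 8 mm high, 15 g. Origin: centre of its underside; z is the ring's axis
- band_3: loose wide brass finger ring lying flat (absent in some runs: two to four are there), 26 mm outside, 21 mm inside, 8 mm high, 15 g. Origin: centre of its underside; z is the ring's axis
- lens_arm (a joint): swivel of the magnifier's arm about the post, rad, held by friction (0.1 N m); 0: the arm points to the front of the plate (its -x); grows anticlockwise seen from above, so positive is to the plate's right (its -y). Range -1.3 to 2.5; at the start 2.0 to 2.3 (swung aside to the right)
- lens_head (a joint): tilt of the lens about a level axis through its centre, square to the arm, rad, held by friction (about 0.05 N m); 0: lens level; positive: outer edge (with the ball) hangs down. Range -0.9 to 0.9; at the start 0.3 to 0.65
- lens_centre (a point): centre of the round lens (78 mm across its black frame, 14 mm thick), 120 mm from the post's axis and 190 mm above the bench whatever the tilt; a fork of 9 mm rods holds it on both sides
- lens_ball (a point): centre of the black ball, 18 mm in diameter, the handle of the lens: on a thin stem standing up from the outer edge of the frame, 50 mm outward from the lens centre and 30 mm above the lens plane when level. It can be gripped from above; moving it round the post swivels the arm, moving it in an upright arc about the lens centre tilts the lens
- loupe: bystander: loose steel eye loupe, a short dark tube 22 mm across and 14 mm high, standing on the bench behind the plate. Origin: centre of its underside
- flux_jar: bystander: loose amber jar with a black lid, 48 mm across, 57 mm high. Origin: centre of its underside
- tweezers_a: bystander: loose steel tweezers, 135 mm long, 13 mm wide, 9 mm high, lying to the right of the plate. Origin: centre of the underside, length along x

How it is judged (in metres and radians):
On the way, in this order (a step that is already met when the one before it is completed fails the run):
1. the pan stands on the square, centred within 10 mm (horizontal distance between pan and load_mark below 0.01 m), for 0.3 s.
2. all rings present lie in the pan while it stands on the square (horizontal distance between pan and load_mark below 0.01 m and horizontal distance between each of band_0, band_1, band_2, band_3 and pan below 0.036 m and z of each of band_0, band_1, band_2, band_3 in the frame of pan below 0.026 m), for 0.3 s.
3. the pan with all rings in it stands on the double circle, centred within 10 mm (horizontal distance between pan and view_mark below 0.01 m and horizontal distance between each of band_0, band_1, band_2, band_3 and pan below 0.036 m and z of each of band_0, band_1, band_2, band_3 in the frame of pan below 0.026 m), for 0.3 s.
At the end, for the whole second after the job is handed in: the pan stands at rest with its centre within 10 mm of the centre of the double circle, all rings present lie inside it (centres within 36 mm of its axis, below its rim), the lens centre is within 18 mm (seen from above) of the centre of the double circle and the lens is level within 0.15 rad (all of step 3 and horizontal distance between lens_centre and view_mark below 0.018 m and angle between lens_centre's own z axis and vertical below 0.15 rad and linear speed of pan below 0.02 m/s and velocity of joint lens_arm between -0.05 and 0.05 rad/s); the robot touches nothing.
It fails at once if the pan is lifted more than 10 mm off the plate (z of pan in the frame of station above 0.018 m).
It fails at once if the pan is tipped by more than 0.25 rad (angle between pan's own z axis and vertical above 0.25 rad).
It fails at once if the loupe is moved more than 40 mm (distance of loupe from where it was at the start of the episode above 0.04 m).
It fails at once if the flux jar is moved more than 40 mm (distance of flux_jar from where it was at the start of the episode above 0.04 m).
It fails at once if the tweezers is moved more than 40 mm (distance of tweezers_a from where it was at the start of the episode above 0.04 m).
Of band_0, band_1, band_2, band_3 only 2 to 4 are there at a start; the rules pass over those that are not, and their reading is None.
At some moment in a run one of band_0, band_1, band_2, band_3 may be knocked a few centimetres aside while the robot is not near it.
Once in a run the grip may slacken for a moment while it holds something.
It also fails if it takes over 200 s, if anything falls off the work surface, if the arm or the gripper's body presses on something with over 40 N, if the wrist force passes 120 N, or if a joint passes its speed limit or range.

### The arm

A 6-joint arm with a two-finger parallel gripper is mounted at the origin on a cart in front of the work surface, level with it; the furniture and walls round the work are solid. World frame = base frame: x ahead of the robot, y to its left, z up, the work surface at z = 0. Lengths are in mm, angles in rad, forces in N, time in s.
With the tool pointing down it reaches from about 425 to 950 mm from the base axis. Payload 14.7 kg.
Tool frame: the origin (TCP) lies midway between the tips of the shut fingers; the grasp point (between the pads) lies 19 mm behind it (arm.pinch_z is the distance from the TCP to the grasp point, in mm); z points along the fingers, y is the line along which they close (so a half turn about z gives the same grasp; the last joint's range is limited). The gripper opens to 85 mm and grips with 20 to 120 N. Pads are 22 mm wide; open, the fingers measure 114 mm over their backs; the gripper's body (76 mm by 85 mm) begins 54 mm behind the grasp point. The pads swing forward as they close: fully open they stand 13 mm farther back than shut.
Start: joints at [-1.389, 0.48, 1.596, -0, 1.065, -0.047], TCP at [147.443, -633.05, 231.297] pointing down, gripper open.
Joint ranges: [-2.75, 2.75], [-0.82, 2.05], [0.23, 2.67], [-1.56, 4.7], [0.09, 2.69], [-2.92, 2.92]. Speed limits (rad/s): [1.89, 1.89, 2.39, 3.01, 3.01, 3.01].

### API

Orientations are given as a unit quaternion [x, y, z, w].
In Python, from bench import arm, viewer, finish_job gives the robot as it stands.
- The arm moves only by the tool servo_tool, never from a script. Its arguments are lists of equal length, an entry for each row: "travel": the shift along the tool's x, y, z scaled (see below), a list of three; "turn": the turn, a rotation vector about the tool's x, y, z scaled (see below), a list of three; "grip": the opening, from -1 (shut) to 1 (fully open). In form: {"travel": [[x, y, z], ...], "turn": [[rx, ry, rz], ...], "grip": [grip, ...]}. A call has 1 to 20 rows; each row shifts and turns the commanded pose from where the row before left it, along the tool's axes as they then stand; what a row does not reach is not made up. The controller multiplies each number of a shift by 0.02 m and each number of a turn by 4 degrees. A row lasts 1/12 s, in which the tool goes at most 41.7 mm and 7.16 degrees, less where a joint would pass 70% of its speed; a pose out of reach is approached as far as the arm can. A call with a number of a shift or a turn outside -1 to 1 is refused whole. A call with a gripper value outside its range is refused whole. The fingers move at their own pace and stop on an object; "newtons" is the grip in N (left out, the last holds). Time passes only in rows, so rows that do not move let the fingers close. It gives the time, the measured TCP pose, the force, the opening and the grip force at its end, in the units of the state.
- arm.read_state(): the state, without advancing time (a new reading comes with each control period).
- viewer.get_image(name): name is "side" or "top"; returns (picture, depth): 480x640x3 uint8, blue, green, red; 480x640 float32, mm along the optical axis (not along the pixel's ray), 0 where there is no reading.
- viewer.get_calibration(name): a dict with "fx", "fy", "cx", "cy" (pixels), "distortion" ([k1, k2, p1, p2, k3] as OpenCV has them; the pictures are not rectified), "xyz" and "orientation" of the camera in the world. Camera axes: x right, y down, z forward; pixel columns grow to the right and rows downward; lengths in mm; the calibration is good to about 2 mm. A picture is of the moment at which its call begins. get_calibration takes no time and is no camera call.
- finish_job(): hands the job in; it is judged then, once.
The state is a dict: "clock": time; "qpos": joint angles; "qd": joint speeds; "joint_torque": joint torques, N m; "tcp_pos": TCP position; "tcp_rot": TCP orientation; "ft_force": force on the tool from outside, world axes, zero at the start; "ft_torque": the same for the moment, N m; "finger_gap": finger opening in mm; "finger_force": force on a finger pad.
Only numpy, scipy, OpenCV 4.12 (cv2) and the standard library are available. Lean on these libraries where they do the work, as an engineer would, in place of code of your own. Each camera call takes 0.05 s, during which the arm holds its last target. There are 200 camera calls.

## Working session

There is one attempt and no reset: what is moved stays moved. The work goes in short steps, Python scripts to look and compute and a tool call to move; the robot and the scene stay as the last step left them, time stands still between calls to the robot, and variables do not carry over. Pictures are saved under pics/ and viewed, at most 14 in all, crops included, and the job is handed in when it is done.

Besides the shell and the picture viewer there is one more tool, called after "Emit:" as name(argument=value, ...) on one line, values as JSON. servo_tool: Moves the arm, as the interface text tells. Its arguments: {"type":"object","properties":{"travel":{"type":"array"},"turn":{"type":"array"},"grip":{"type":"array"},"newtons":{"type":"number"}},"required":["travel","turn","grip"]}

```bash
mkdir -p pics; ls; cat > h.py <<'E'
import numpy as np, cv2, json
from scipy.spatial.transform import Rotation as R
from bench import arm, viewer, finish_job
def cam(n):
    c=viewer.get_calibration(n); K=np.array([[c['fx'],0,c['cx']],[0,c['fy'],c['cy']],[0,0,1.]])
    return K,np.array(c['distortion']),R.from_quat(c['orientation']).as_matrix(),np.array(c['xyz'],float)
def ray(n,uv):
    K,d,Rm,t=cam(n); p=cv2.undistortPoints(np.array(uv,float).reshape(-1,1,2),K,d).reshape(-1,2)
    return t,np.c_[p,np.ones(len(p))]@Rm.T
def plane(n,uv,z):
    t,r=ray(n,uv); s=(z-t[2])/r[:,2]; return t+r*s[:,None]
def proj(n,P):
    K,d,Rm,t=cam(n); rv=cv2.Rodrigues(Rm.T)[0]
    return cv2.projectPoints(np.array(P,float).reshape(-1,1,3),rv,-Rm.T@t,K,d)[0].reshape(-1,2)
def snap(n,name):
    im,dp=viewer.get_image(n); cv2.imwrite(f'pics/{name}.png',im); np.save(f'pics/{name}.npy',dp); return im,dp
E
python3 - <<'E'
from h import *
for n in('top','side'):
    snap(n,n+'0'); print(viewer.get_calibration(n))
s=arm.read_state(); print(s['tcp_pos'],s['tcp_rot'],R.from_quat(s['tcp_rot']).as_matrix().round(3))
E
```

```text
pics
{'fx': 439.2087095282496, 'fy': 439.2087095282496, 'cx': 325.10771538887036, 'cy': 237.25539088958422, 'distortion': array([-0.02766694,  0.        ,  0.        ,  0.        ,  0.        ]), 'xyz': array([ 409.73747314,  -51.90380427, 1171.21538823]), 'orientation': array([ 0.70694179, -0.70281301,  0.05696964, -0.05515106])}
{'fx': 517.6993138850954, 'fy': 517.6993138850954, 'cx': 315.1456794773046, 'cy': 237.26955501470042, 'distortion': array([0.00949918, 0.        , 0.        , 0.        , 0.        ]), 'xyz': array([411.31219235, 889.54092089, 735.60010278]), 'orientation': array([-0.07432223,  0.86733221, -0.48993325,  0.04665248])}
[ 147.36432089 -632.7070819   230.73789636] [ 9.93463189e-01  1.14151641e-01 -4.33831802e-05 -5.41384393e-04] [[ 0.974  0.227 -0.   ]
 [ 0.227 -0.974  0.001]
 [ 0.    -0.001 -1.   ]]
```

View pics/top0.png

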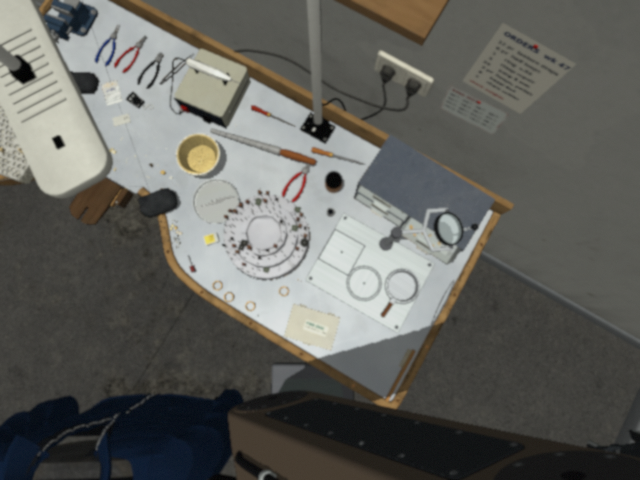

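View pics/side0.png

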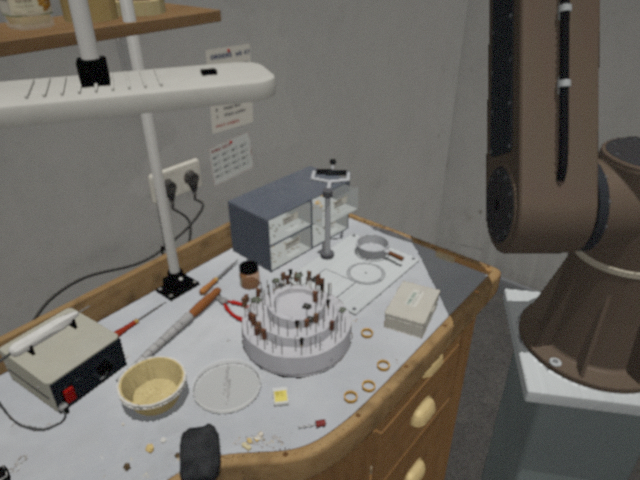

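Top view: the plate carries the square at (343,253), the double circle at (364,283) and the pan at (402,286). Four rings lie near (218,286), (230,297), (251,306) and (284,291). The lens is at (449,228), in front of a cabinet.

```bash
python3 - <<'E'
from h import *
im=cv2.imread('pics/top0.png')
c=cv2.resize(im[180:340,200:500],None,fx=2.66,fy=2.66,interpolation=cv2.INTER_CUBIC); cv2.imwrite('pics/top0c.png',c)
im2=cv2.imread('pics/side0.png')
c=cv2.resize(im2[140:420,220:500],None,fx=2.1,fy=2.1,interpolation=cv2.INTER_CUBIC); cv2.imwrite('pics/side0c.png',c)
hsv=cv2.cvtColor(im,cv2.COLOR_BGR2HSV)
for z,l in((8,[(343,253),(364,283),(402,286),(397,327),(310,285),(347,217)]),(30,[(402,286),(388,308)]),(4,[(218,286),(230,297),(251,306),(284,291),(331,212)]),(190,[(449,228)]),(187,[(388,243),(398,232)]),(190,[(474,227)]),(60,[(334,181)])):
    print(z,plane('top',l,z)[:,:2].round(0).tolist())
m=cv2.inRange(hsv,(8,60,90),(30,255,255))
n,lab,st,ce=cv2.connectedComponentsWithStats(m[200:340,160:420])
for s,k in zip(st[1:],ce[1:]):
    if s[4]>8: print(s,k+[160,200],plane('top',k+[160,200],5).round(0))
E
```

```text
8 [[554.0, -102.0], [474.0, -158.0], [467.0, -258.0], [360.0, -243.0], [468.0, -15.0], [652.0, -113.0]]
30 [[466.0, -254.0], [409.0, -217.0]]
4 [[464.0, 228.0], [436.0, 196.0], [412.0, 139.0], [452.0, 53.0], [666.0, -70.0]]
190 [[590.0, -336.0]]
187 [[555.0, -197.0], [580.0, -220.0]]
190 [[593.0, -393.0]]
60 [[737.0, -77.0]]
[   0   14  125  126 1507] [207.38420703 287.14399469] [[461. 256.   5.]]
[250  25   3   4   9] [410.66666667 226.55555556] [[ 627. -286.    5.]]
[44 34 11 10 86] [209.10465116 238.62790698] [[591. 258.   5.]]
[222 103  10  13  43] [386.23255814 309.25581395] [[ 406. -216.    5.]]
```

View pics/top0c.png

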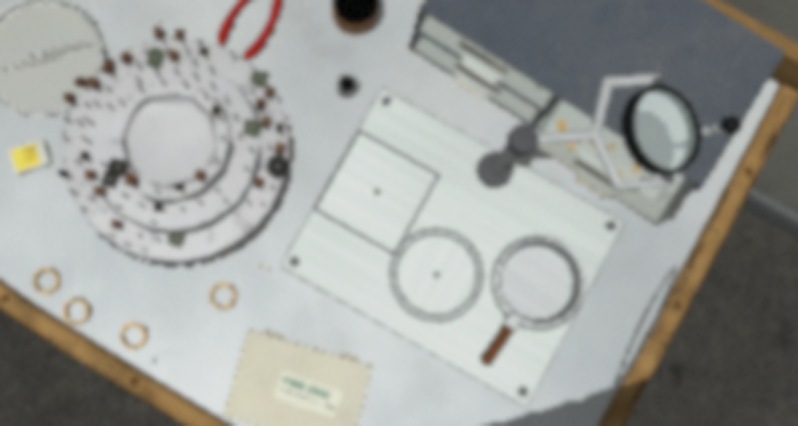

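View pics/side0c.png

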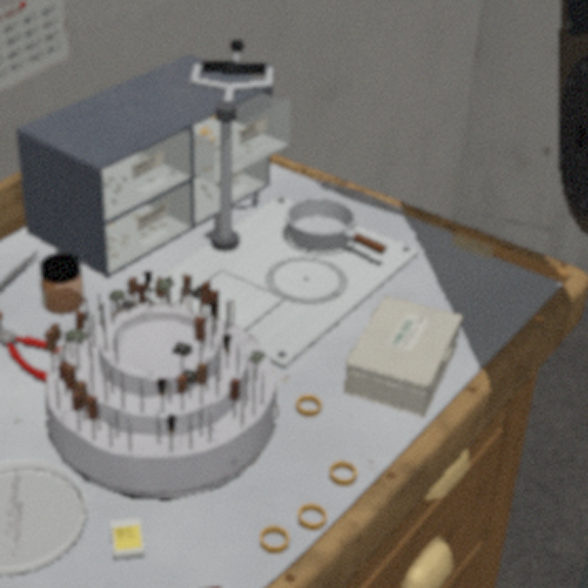

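Crop: the middle mark is the double circle, at full-picture (364,283). The pan handle points to the lower left, there are exactly four rings, and the ball shows at (475,227). Next I fit the plate pose.

```bash
cat >> h.py <<'E'
def C(p,ox=200,oy=180,f=2.66): return (np.array(p,float)+.5)/f-.5+[ox,oy]
def ringpix(im):
    hsv=cv2.cvtColor(im,cv2.COLOR_BGR2HSV); m=cv2.inRange(hsv,(8,35,90),(30,255,255)); return m
E
python3 - <<'E'
from h import *
sq=plane('top',C([[376.5,190.5]]),8)[0,:2]; vw=plane('top',C([[436,274]]),8)[0,:2]
pan=plane('top',C([[535,282]]),38)[0,:2]
sc=plane('top',C([[387,100],[610,226],[523,392],[294,262]]),8)[:,:2]
po=plane('top',C([[494,168]]),14)[0,:2]
print('sq',sq,'vw',vw,'pan',pan,'post',po,'\nscrews',sc.round(1).tolist())
e=sc[1]-sc[0]+sc[2]-sc[3]; yr=e/np.linalg.norm(e) # plate's right (-y)
f=sc[3]-sc[0]+sc[2]-sc[1]; f/=np.linalg.norm(f)
print('right',yr,'front',f,'yaw',np.degrees(np.arctan2(-f[1],-f[0])))
a=np.arctan2(-f[1],-f[0]); ex=np.array([np.cos(a),np.sin(a)]); ey=np.array([-ex[1],ex[0]])
c=sc.mean(0); print('post from plate centre',c+85*ex)
for ps,z in (( [[495,180],[506,340]],8),):pass
h=plane('top',C([[510,326],[487,360]]),32)[:,:2]; print('handle',h, np.linalg.norm(h-pan,axis=1))
r=plane('top',C([[47,281],[77,311],[134,335],[223,295]]),6)[:,:2]; print('rings',r)
print('stand',plane('top',C([[172,145]]),50),'ball',plane('top',C([[730,125]]),205),'lens',plane('top',C([[663,130]]),190))
# side-view check
print('side rings',plane('side',C([[274,539],[312,516],[343,473],[308,405]],220,140,2.1),5)[:,:2].round(0).tolist(),
 'post',plane('side',C([[225,242]],220,140,2.1),10).round(0),'ball ray')
def tri(u,v):
    t1,r1=ray('top',[u]);t2,r2=ray('side',[v]);A=np.c_[r1[0],-r2[0]];s=np.linalg.lstsq(A,t2-t1,rcond=None)[0];return (t1+s[0]*r1[0]).round(0),(t2+s[1]*r2[0]).round(0)
print('ball',tri(C([730,125]),C([237,46],220,140,2.1)))
print('lens',tri(C([663,130]),C([234,68],220,140,2.1)))
print('pan rim',tri(C([535,280]),C([321,212],220,140,2.1)))
E
```

```text
sq [558.2377543  -97.61943178] vw [ 475.05929297 -156.69213041] pan [ 466.14651621 -249.73605368] post [ 580.8782621  -215.15867604] 
screws [[650.9, -108.3], [523.8, -331.4], [360.3, -241.0], [486.2, -15.6]]
right [-0.49129336 -0.87099416] front [-0.87341724  0.48697261] yaw -29.141793165803335
post from plate centre [ 579.54540817 -215.48129312]
handle [[ 423.98041533 -225.71210951]
 [ 391.47845808 -203.00406148]] [48.52968119 88.08630995]
rings [[465.82469255 229.75757255]
 [436.46935232 198.72806324]
 [413.38374544 141.50174214]
 [453.19525375  54.45464653]]
stand [[596.27695159 103.02446145  50.        ]] ball [[ 590.50923167 -388.53186507  205.        ]] lens [[ 588.58207356 -335.79973926  190.        ]]
side rings [[469.0, 235.0], [439.0, 203.0], [415.0, 146.0], [456.0, 59.0]] post [[ 582. -215.   10.]] ball ray
ball (array([ 593., -393.,  192.]), array([ 596., -393.,  193.]))
lens (array([ 589., -337.,  187.]), array([ 591., -337.,  187.]))
pan rim (array([ 468., -249.,   44.]), array([ 470., -249.,   44.]))
```

```bash
cat > go.py <<'E'
# usage: go.py x y z [yaw_deg of tool x]: remaining shift in tool axes (units of 20 mm, after turning) and turn (units of 4 deg)
import sys; from h import *
def go(x,y,z,yaw=None):
    s=arm.read_state(); p=np.array(s['tcp_pos']); M=R.from_quat(s['tcp_rot']).as_matrix()
    cur=np.degrees(np.arctan2(M[1,0],M[0,0]))
    yaw=cur if yaw is None else yaw
    dy=-((yaw-cur+180)%360-180)
    Md=R.from_euler('z',yaw,degrees=True).as_matrix()@np.diag([1,-1,-1.])
    tilt=(R.from_matrix(M).inv()*R.from_matrix(R.from_euler('z',cur,degrees=True).as_matrix()@np.diag([1,-1,-1.]))).as_rotvec(degrees=True)/4
    print('t',round(s['clock'],1),'pos',p.round(1),'yaw',round(cur,1),'q',np.round(s['qpos'],2),'gap',round(s['finger_gap'],1),'F',np.round(s['ft_force'],1))
    print(' shift',(Md.T@(np.array([x,y,z])-p)/20).round(2),'turn z',round(dy/4,2),'level',tilt.round(2))
if __name__=='__main__': go(*map(float,sys.argv[1:]))
E
echo
```

Emit:
servo_tool(travel=[[0, 0, 0], [0, 0, 0], [0, 0, 0], [0, 0, 0], [0, 0, 0], [0, 0, 0], [0, 0, 0], [0, 0, 0], [0, 0, 0], [0, 0, 0], [0, 0, 0], [0, 0, 0], [0, -1, 0], [0, -1, 0], [0, -1, 0], [0, -1, 0], [0, -1, 0], [0, -1, 0], [0, -1, 0], [0, -1, 0]], turn=[[0, 0, 1], [0, 0, 1], [0, 0, 1], [0, 0, 1], [0, 0, 1], [0, 0, 1], [0, 0, 1], [0, 0, 1], [0, 0, 1], [0, 0, 1], [0, 0, 1], [0, 0, 0.25], [0, 0, 0], [0, 0, 0], [0, 0, 0], [0, 0, 0], [0, 0, 0], [0, 0, 0], [0, 0, 0], [0, 0, 0]], grip=[-0.2, -0.2, -0.2, -0.2, -0.2, -0.2, -0.2, -0.2, -0.2, -0.2, -0.2, -0.2, -0.2, -0.2, -0.2, -0.2, -0.2, -0.2, -0.2, -0.2], newtons=40)

```text
clock: 1.77
tcp_pos: [232.3, -496.2, 231.1]
tcp_rot: [0.962, -0.274, -0.0, -0.0]
ft_force: [1.1, -0.6, 0.1]
finger_gap: 34.1
finger_force: 0.0
```

Emit:
servo_tool(travel=[[0, -1, 0], [0, -1, 0], [0, -1, 0], [0, -1, 0], [0, -1, 0], [0, -1, 0], [0, -1, 0], [0, -1, 0], [0, -1, 0], [0, -1, 0], [0, -1, 0], [0, -1, 0], [0, -1, 0], [0, -1, 0.4], [0, -1, 0.5], [0, -1, 1], [0, -0.6, 1], [0, 0, 1], [0, 0, 0], [0, 0, 0]], turn=[[0, 0, 0], [0, 0, 0], [0, 0, 0], [0, 0, 0], [0, 0, 0], [0, 0, 0], [0, 0, 0], [0, 0, 0], [0, 0, 0], [0, 0, 0], [0, 0, 0], [0, 0, 0], [0, 0, 0], [0, 0, 0], [0, 0, 0], [0, 0, 0], [0, 0, 0], [0, 0, 0], [0, 0, 0], [0, 0, 0]], grip=[-0.2, -0.2, -0.2, -0.2, -0.2, -0.2, -0.2, -0.2, -0.2, -0.2, -0.2, -0.2, -0.2, -0.2, -0.2, -0.2, -0.2, -0.2, -0.2, -0.2])

```text
clock: 3.43
tcp_pos: [406.8, -214.9, 152.9]
tcp_rot: [0.962, -0.274, -0.001, -0.0]
ft_force: [1.2, -0.1, 0.1]
finger_gap: 34.2
finger_force: 0.0
```

```bash
python3 go.py 413 -218 100 -32; python3 - <<'E'
from h import *
im,_=snap('top','t1'); im2,_=snap('side','s1')
a=cv2.resize(im[220:340,300:460],None,fx=3,fy=3,interpolation=cv2.INTER_CUBIC)
b=cv2.resize(im2[170:310,310:470],None,fx=2,fy=2,interpolation=cv2.INTER_CUBIC)
o=np.zeros((360,800,3),np.uint8); o[:,:480]=a; o[:280,480:]=b; cv2.imwrite('pics/m1.png',o)
E
```

```text
t 3.4 pos [ 406.8 -214.9  152.9] yaw -31.8 q [-0.55  0.33  2.1  -0.    0.72  1.57] gap 34.2 F [ 1.2 -0.1  0.1]
 shift [ 0.34 -0.03  2.65] turn z 0.05 level [0.   0.03 0.  ]
```

View pics/m1.png

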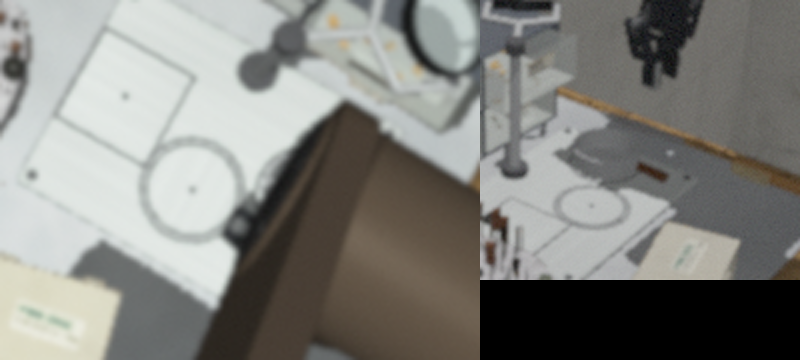

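The arm hides the pan from the top camera. The side view shows the wooden handle at full-picture (396,256), so I check it from there.

```bash
python3 - <<'E'
from h import *
im=cv2.imread('pics/s1.png'); im0=cv2.imread('pics/side0.png')
for i in(im0,im):
    h=cv2.cvtColor(i,cv2.COLOR_BGR2HSV); m=cv2.inRange(h,(0,80,20),(18,255,160)); m[:240]=0;m[272:]=0;m[:,:375]=0;m[:,415:]=0
    ys,xs=np.nonzero(m); c=[xs.mean(),ys.mean()]; 
    vx,vy,_,_=cv2.fitLine(np.c_[xs,ys].astype(np.float32),cv2.DIST_L2,0,.01,.01).ravel()
    P=plane('side',[c,[c[0]+8*vx,c[1]+8*vy]],31); d=P[1]-P[0]; print(len(xs),c,P[0],np.degrees(np.arctan2(d[1],d[0])))
print(proj('side',[[467-.848*74,-252+.53*74,31]]))
E
python3 go.py 412 -217 12 -32
```

```text
36 [np.float64(397.05555555555554), np.float64(254.22222222222223)] [ 405.21456341 -214.60163406   31.        ] -127.06409224839173
50 [np.float64(397.46), np.float64(254.12)] [ 404.23977007 -215.23809437   31.        ] -123.57843636213482
[[397.41664034 254.64834402]]
t 3.5 pos [ 407.7 -215.9  154.2] yaw -31.9 q [-0.55  0.33  2.1  -0.    0.72  1.57] gap 34.5 F [ 0.1  0.1 -0.2]
 shift [ 0.21 -0.07  7.11] turn z 0.03 level [ 0.   -0.01 -0.  ]
```

Emit:
servo_tool(travel=[[0.2, -0.05, 1], [0, 0, 1], [0, 0, 1], [0, 0, 1], [0, 0, 1], [0, 0, 0.8], [0, 0, 0.6], [0, 0, 0.4], [0, 0, 0.3], [0, 0, 0], [0, 0, 0], [0, 0, 0], [0, 0, 0], [0, 0, 0], [0, 0, 0], [0, 0, 0], [0, 0, 0]], turn=[[0, 0, 0], [0, 0, 0], [0, 0, 0], [0, 0, 0], [0, 0, 0], [0, 0, 0], [0, 0, 0], [0, 0, 0], [0, 0, 0], [0, 0, 0], [0, 0, 0], [0, 0, 0], [0, 0, 0], [0, 0, 0], [0, 0, 0], [0, 0, 0], [0, 0, 0]], grip=[-0.2, -0.2, -0.2, -0.2, -0.2, -0.2, -0.2, -0.2, -0.2, -0.2, -0.2, -1, -1, -1, -1, -1, -1], newtons=25)

```text
clock: 4.95
tcp_pos: [411.6, -216.8, 11.7]
tcp_rot: [0.962, -0.275, 0.0, 0.0]
ft_force: [-1.4, -0.5, 6.5]
finger_gap: 11.4
finger_force: 29.0
```

```bash
python3 go.py 502 -64 12; python3 - <<'E'
from h import *
im2,_=snap('side','s2')
cv2.imwrite('pics/m2.png',cv2.resize(im2[170:330,280:480],None,fx=3,fy=3,interpolation=cv2.INTER_CUBIC))
E
```

```text
t 5.0 pos [ 411.6 -216.8   11.7] yaw -31.9 q [-0.55  0.6   2.18 -0.    0.36  1.58] gap 11.4 F [-1.4 -0.5  6.5]
 shift [-0.2  -8.87 -0.01] turn z -0.0 level [ 0.   -0.01 -0.  ]
```

View pics/m2.png

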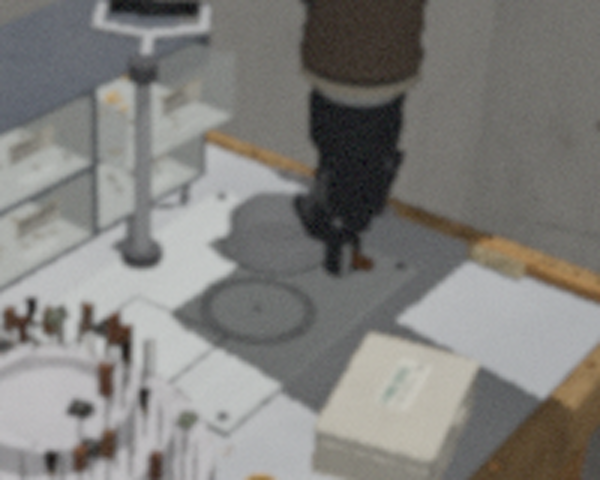

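The view shows the fingers closed on the handle (11.4 mm gap). Next I slide the pan along the chord to the square.

Emit:
servo_tool(travel=[[0, -0.2, 0], [0, -0.4, 0], [0, -0.6, 0], [0, -0.6, 0], [0, -0.6, 0], [0, -0.6, 0], [0, -0.6, 0], [0, -0.6, 0], [0, -0.6, 0], [0, -0.6, 0], [-0.1, -0.6, 0], [-0.1, -0.6, 0], [0, -0.6, 0], [0, -0.6, 0], [0, -0.6, 0], [0, -0.4, 0], [0, -0.2, 0], [0, 0, 0], [0, 0, 0]], turn=[[0, 0, 0], [0, 0, 0], [0, 0, 0], [0, 0, 0], [0, 0, 0], [0, 0, 0], [0, 0, 0], [0, 0, 0], [0, 0, 0], [0, 0, 0], [0, 0, 0], [0, 0, 0], [0, 0, 0], [0, 0, 0], [0, 0, 0], [0, 0, 0], [0, 0, 0], [0, 0, 0], [0, 0, 0]], grip=[-1, -1, -1, -1, -1, -1, -1, -1, -1, -1, -1, -1, -1, -1, -1, -1, -1, -1, -1])

```text
clock: 6.58
tcp_pos: [503.7, -61.2, 11.8]
tcp_rot: [0.962, -0.274, 0.001, -0.0]
ft_force: [1.5, 5.4, 6.8]
finger_gap: 11.5
finger_force: 29.0
```

```bash
python3 go.py 502 -62 12; python3 - <<'E'
from h import *
im,_=snap('top','t3'); im2,_=snap('side','s3')
a=cv2.resize(im[200:320,290:450],None,fx=3,fy=3,interpolation=cv2.INTER_CUBIC)
b=cv2.resize(im2[190:310,280:420],None,fx=2.25,fy=2.25,interpolation=cv2.INTER_CUBIC)
o=np.zeros((360,800,3),np.uint8); o[:,:480]=a; o[:b.shape[0],480:480+b.shape[1]]=b; cv2.imwrite('pics/m3.png',o)
E
```

```text
t 6.6 pos [503.7 -61.2  11.8] yaw -31.8 q [-0.18  0.63  2.08  0.    0.43  1.95] gap 11.5 F [1.5 5.4 6.8]
 shift [-0.05  0.08 -0.01] turn z -0.0 level [-0.01 -0.01  0.  ]
```

View pics/m3.png

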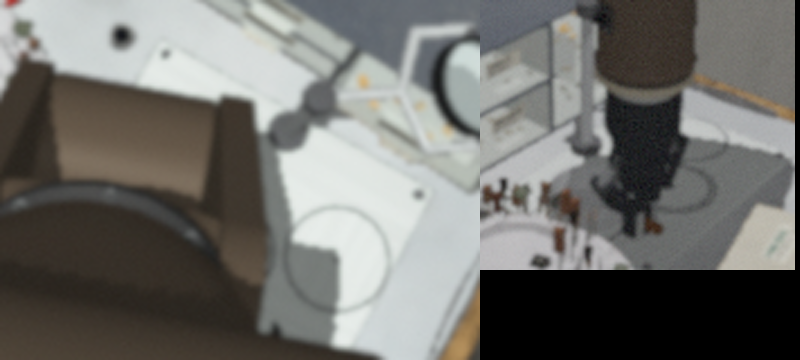

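The pan is now on the square and the empty single circle shows at full-picture (402,286), but the arm hides the pan itself. I release, lift and turn towards the rings.

Emit:
servo_tool(travel=[[0, 0, 0], [0, 0, 0], [0, 0, 0], [0, 0, -0.5], [0, 0, -1], [0, 0, -1], [0, 0, -1], [0, 0, -1], [0, 0, -1], [0, 0, -1], [0, 0, 0], [0, 0, 0], [0, 0, 0], [0, 0, 0], [0, 0, 0], [0, 0, 0], [0, 0, 0], [0, 0, 0]], turn=[[0, 0, 0], [0, 0, 0], [0, 0, 0], [0, 0, 0], [0, 0, 0], [0, 0, 0], [0, 0, -1], [0, 0, -1], [0, 0, -1], [0, 0, -1], [0, 0, -1], [0, 0, -1], [0, 0, -1], [0, 0, -1], [0, 0, -1], [0, 0, -1], [0, 0, -1], [0, 0, -1]], grip=[-0.3, -0.3, -0.3, -0.3, -0.3, -0.3, -0.3, -0.3, -0.1, -0.1, -0.1, -0.1, -0.1, -0.1, -0.1, -0.1, -0.1, -0.1])

```text
clock: 8.18
tcp_pos: [502.8, -61.7, 142.0]
tcp_rot: [0.99, 0.142, 0.0, 0.0]
ft_force: [-0.3, 0.3, 0.3]
finger_gap: 38.2
finger_force: 0.0
```

Emit:
servo_tool(travel=[[0, 0, 0], [0, 0, 0], [0, 0, 0], [0, 0, 0], [0, 0, 0], [0, 0, 0], [0, 0, 0]], turn=[[0, 0, -1], [0, 0, -1], [0, 0, -1], [0, 0, -1], [0, 0, -1], [0, 0, -1], [0, 0, -1]], grip=[-0.1, -0.1, -0.1, -0.1, -0.1, -0.1, -0.1])

```text
clock: 8.77
tcp_pos: [502.8, -61.6, 142.0]
tcp_rot: [0.926, 0.377, 0.0, 0.0]
ft_force: [-0.4, 0.1, -0.4]
finger_gap: 38.9
finger_force: 0.0
```

```bash
python3 go.py 467 231 140 45
```

```text
t 8.8 pos [502.8 -61.6 142. ] yaw 44.3 q [-0.18  0.4   2.01 -0.    0.73  0.62] gap 38.9 F [-0.4  0.1 -0.4]
 shift [  9.08 -11.61   0.1 ] turn z -0.17 level [0. 0. 0.]
```

Emit:
servo_tool(travel=[[0.6, -0.8, 0], [0.6, -0.8, 0], [0.6, -0.8, 0], [0.6, -0.8, 0], [0.6, -0.8, 0], [0.6, -0.8, 0], [0.6, -0.8, 0], [0.6, -0.8, 0], [0.6, -0.8, 0], [0.6, -0.8, 0], [0.6, -0.8, 0], [0.6, -0.8, 0], [0.6, -0.8, 0], [0.6, -0.8, 0], [0.6, -0.4, 0], [0, 0, 0], [0, 0, 0]], turn=[[0, 0, 0], [0, 0, 0], [0, 0, 0], [0, 0, 0], [0, 0, 0], [0, 0, 0], [0, 0, 0], [0, 0, 0], [0, 0, 0], [0, 0, 0], [0, 0, 0], [0, 0, 0], [0, 0, 0], [0, 0, 0], [0, 0, 0], [0, 0, 0], [0, 0, 0]], grip=[-0.1, -0.1, -0.1, -0.1, -0.1, -0.1, -0.1, -0.1, -0.1, -0.1, -0.1, -0.1, -0.1, -0.1, -0.1, -0.1, -0.1])

```text
clock: 10.18
tcp_pos: [471.0, 230.5, 141.6]
tcp_rot: [0.927, 0.376, 0.0, 0.0]
ft_force: [-0.3, -0.2, -0.6]
finger_gap: 38.5
finger_force: 0.0
```

```bash
cat >> h.py <<'E'
def view(name):
    "top and side crops side by side"
    im,_=snap('top',name+'t'); im2,_=snap('side',name+'s')
    o=np.zeros((600,800,3),np.uint8)
    o[:300,:]=cv2.resize(im[200:320,160:480],None,fx=2.5,fy=2.5,interpolation=cv2.INTER_CUBIC)
    o[300:,:]=cv2.resize(im2[200:350+20,240:480][:, :],(800,567),interpolation=cv2.INTER_CUBIC)[:300]
    o[300:]=cv2.resize(im2[220:400,200:440],(400,300),interpolation=cv2.INTER_CUBIC).repeat(1,0) if 0 else cv2.resize(im2[200:425,200:500],(800,600),interpolation=cv2.INTER_CUBIC)[150:450]*0+o[300:]
    cv2.imwrite(f'pics/{name}.png',o)
E
python3 - <<'E'
# keep a plain version
s=open('h.py').read(); i=s.index('def view'); s=s[:i]+'''def view(name):
    im,_=snap('top',name+'t'); im2,_=snap('side',name+'s')
    a=cv2.resize(im[200:320,160:480],None,fx=2.5,fy=2.5,interpolation=cv2.INTER_CUBIC)
    b=cv2.resize(im2[300:412,200:500],None,fx=2.6667,fy=2.6667,interpolation=cv2.INTER_CUBIC)
    cv2.imwrite(f'pics/{name}.png',np.vstack([a,b]))
'''; open('h.py','w').write(s)
E
python3 go.py 467 231 4 45; python3 -c "
from h import *
view('v4')"
```

```text
t 10.2 pos [471.  230.5 141.6] yaw 44.2 q [ 0.4   0.42  1.97 -0.    0.75  1.2 ] gap 38.5 F [-0.3 -0.2 -0.6]
 shift [-0.12 -0.16  6.88] turn z -0.2 level [ 0. -0. -0.]
```

View pics/v4.png

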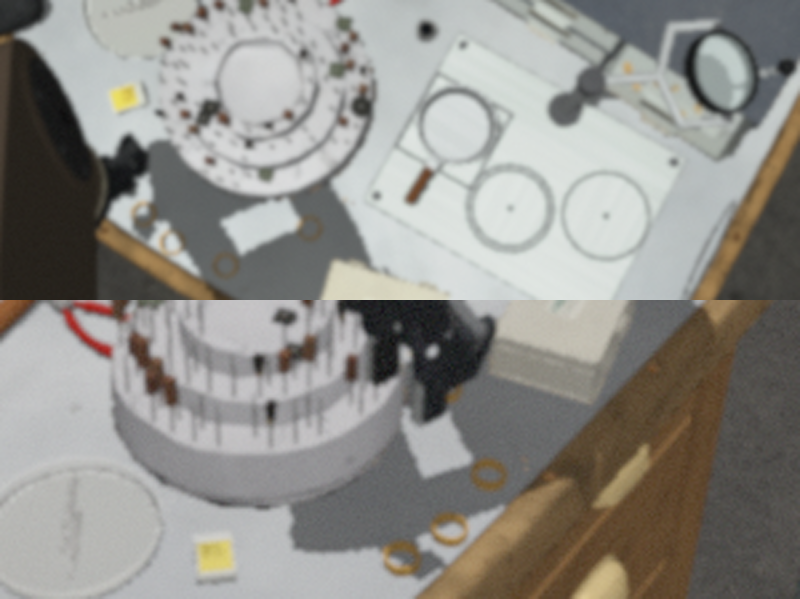

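The pan stands on the square, rim centre at composite (456,126). The rings are at (144,213), (173,241), (226,264) and (309,227), unmoved. I check the pan centre and the ring positions.

```bash
python3 - <<'E'
from h import *
f=lambda l:C(l,160,200,2.5)
print('pan',plane('top',f([[456,126]]),38),'view',plane('top',f([[510,207.5]]),8),'park',plane('top',f([[605.5,215.5]]),8))
g=lambda l:(np.array(l,float)-[0,300]+.5)/2.6667-.5+[200,300]
print(plane('top',f([[144,213],[173,241],[226,264],[309,227]]),6)[:,:2].round(0).tolist())
print(plane('side',g([[402,557],[449,529],[489,474]]),4)[:,:2].round(0).tolist())
E
python3 go.py 468 231 4 45
```

```text
pan [[557.57852115 -98.70606781  38.        ]] view [[ 475.04884581 -156.96222544    8.        ]] park [[ 467.13541486 -257.83103932    8.        ]]
[[467.0, 230.0], [438.0, 198.0], [414.0, 141.0], [453.0, 55.0]]
[[469.0, 233.0], [440.0, 203.0], [416.0, 145.0]]
t 10.3 pos [470.7 229.5 141.4] yaw 44.1 q [ 0.4   0.42  1.97 -0.    0.75  1.2 ] gap 38.4 F [0.5 0.  0.4]
 shift [-0.04 -0.15  6.87] turn z -0.22 level [0.   0.01 0.  ]
```

Emit:
servo_tool(travel=[[0, -0.15, 1], [0, 0, 1], [0, 0, 1], [0, 0, 1], [0, 0, 1], [0, 0, 0.8], [0, 0, 0.6], [0, 0, 0.4], [0, 0, 0.15], [0, 0, 0], [0, 0, 0], [0, 0, 0], [0, 0, 0], [0, 0, 0], [0, 0, 0], [0, 0, 0]], turn=[[0, 0, 0], [0, 0, 0], [0, 0, 0], [0, 0, 0], [0, 0, 0], [0, 0, 0], [0, 0, 0], [0, 0, 0], [0, 0, 0], [0, 0, 0], [0, 0, 0], [0, 0, 0], [0, 0, 0], [0, 0, 0], [0, 0, 0], [0, 0, 0]], grip=[-0.1, -0.1, -0.1, -0.1, -0.1, -0.1, -0.1, -0.1, -0.1, -0.1, -1, -1, -1, -1, -1, -1], newtons=30)

```text
clock: 11.62
tcp_pos: [469.1, 232.5, 3.0]
tcp_rot: [0.927, 0.376, 0.001, 0.0]
ft_force: [-0.2, -2.2, 8.3]
finger_gap: 23.1
finger_force: 30.2
```

Emit:
servo_tool(travel=[[0, 0, -0.3], [0, 0, -0.6], [0, 0, -1], [0, 0, -1], [0, 0, -1], [0, 0, -1], [0, 0, 0]], turn=[[0, 0, 0], [0, 0, 0], [0, 0, 0], [0, 0, 0], [0, 0, 0], [0, 0, 0], [0, 0, 0]], grip=[-1, -1, -1, -1, -1, -1, -1])

```text
clock: 12.2
tcp_pos: [470.4, 233.2, 104.0]
tcp_rot: [0.927, 0.376, 0.002, -0.0]
ft_force: [1.9, 0.7, 0.9]
finger_gap: 23.7
finger_force: 29.4
```

```bash
python3 go.py 542 -90 100
```

```text
t 12.2 pos [470.4 233.2 104. ] yaw 44.1 q [0.4  0.48 2.   0.   0.65 1.2 ] gap 23.7 F [1.9 0.7 0.9]
 shift [-8.68 14.1   0.2 ] turn z -0.0 level [ 0.03 -0.07 -0.  ]
```

Emit:
servo_tool(travel=[[-0.6, 0.8, -0.4], [-0.6, 0.8, -0.4], [-0.6, 0.8, -0.4], [-0.6, 0.8, -0.4], [-0.6, 0.8, -0.2], [-0.6, 0.8, 0], [-0.6, 0.8, 0], [-0.6, 0.8, 0], [-0.6, 0.8, 0], [-0.6, 0.8, 0], [-0.6, 0.8, 0], [-0.6, 0.8, 0], [-0.6, 0.8, 0], [-0.6, 0.7, 0], [-0.6, 0.6, 0], [0.4, 0.6, 0], [0.4, 0.7, 0.5], [0.3, 0.6, 1], [0.3, 0.6, 0.6], [0, 0, 0]], turn=[[0, 0, 0], [0, 0, 0], [0, 0, 0], [0, 0, 0], [0, 0, 0], [0, 0, 0], [0, 0, 0], [0, 0, 0], [0, 0, 0], [0, 0, 0], [0, 0, 0], [0, 0, 0], [0, 0, 0], [0, 0, 0], [0, 0, 0], [0, 0, 0], [0, 0, 0], [0, 0, 0], [0, 0, 0], [0, 0, 0]], grip=[-1, -1, -1, -1, -1, -1, -1, -1, -1, -1, -1, -1, -1, -1, -1, -1, -1, -1, -1, -1])

```text
clock: 13.87
tcp_pos: [558.1, -77.8, 92.2]
tcp_rot: [0.927, 0.375, -0.0, -0.0]
ft_force: [-0.3, -0.3, -0.3]
finger_gap: 23.6
finger_force: 29.5
```

```bash
python3 go.py 557.6 -78.5 46
```

```text
t 13.9 pos [558.1 -77.8  92.2] yaw 44.1 q [-0.19  0.54  1.92  0.    0.68  0.61] gap 23.6 F [-0.3 -0.3 -0.3]
 shift [-0.04  0.01  2.31] turn z -0.0 level [-0.01  0.01 -0.  ]
```

Emit:
servo_tool(travel=[[0, 0, 0.8], [0, 0, 0.8], [0, 0, 0.5], [0, 0, 0.2], [0, 0, 0], [0, 0, 0], [0, 0, 0], [0, 0, 0], [0, 0, 0], [0, 0, 0], [0, 0, -0.5], [0, 0, -1], [0, 0, -1], [0, 0, -1], [0, 0, -1], [0, 0, 0]], turn=[[0, 0, 0], [0, 0, 0], [0, 0, 0], [0, 0, 0], [0, 0, 0], [0, 0, 0], [0, 0, 0], [0, 0, 0], [0, 0, 0], [0, 0, 0], [0, 0, 0], [0, 0, 0], [0, 0, 0], [0, 0, 0], [0, 0, 0], [0, 0, 0]], grip=[-1, -1, -1, -1, -1, -1, -0.1, -0.1, -0.1, -0.1, -0.1, -0.1, -0.1, -0.1, -0.1, -0.1])

```text
clock: 15.2
tcp_pos: [559.2, -77.7, 142.6]
tcp_rot: [0.927, 0.376, 0.002, 0.001]
ft_force: [0.8, 0.3, 0.7]
finger_gap: 38.5
finger_force: 0.0
```

```bash
python3 go.py 503 -62 140;python3 go.py 439 201 140
```

```text
t 15.2 pos [559.2 -77.7 142.6] yaw 44.1 q [-0.19  0.47  1.88 -0.    0.78  0.61] gap 38.5 F [0.8 0.3 0.7]
 shift [-1.47 -2.52  0.13] turn z -0.0 level [ 0.06 -0.04 -0.  ]
t 15.2 pos [559.2 -77.7 142.6] yaw 44.1 q [-0.19  0.47  1.88 -0.    0.78  0.61] gap 38.5 F [0.8 0.3 0.7]
 shift [  5.38 -14.19   0.13] turn z -0.0 level [ 0.06 -0.04 -0.  ]
```

Emit:
servo_tool(travel=[[-0.4, -0.6, 0], [-0.4, -0.6, 0], [-0.4, -0.6, 0], [-0.3, -0.7, 0], [0.5, -0.8, 0], [0.5, -0.8, 0], [0.5, -0.8, 0], [0.5, -0.8, 0], [0.5, -0.8, 0], [0.5, -0.8, 0], [0.5, -0.8, 0], [0.5, -0.8, 0], [0.5, -0.8, 0], [0.5, -0.8, 0], [0.5, -0.8, 0], [0.5, -0.8, 0], [0.5, -0.8, 0], [0.4, -0.8, 0], [0, -0.5, 0], [0, 0, 0]], turn=[[0, 0, 0], [0, 0, 0], [0, 0, 0], [0, 0, 0], [0, 0, 0], [0, 0, 0], [0, 0, 0], [0, 0, 0], [0, 0, 0], [0, 0, 0], [0, 0, 0], [0, 0, 0], [0, 0, 0], [0, 0, 0], [0, 0, 0], [0, 0, 0], [0, 0, 0], [0, 0, 0], [0, 0, 0], [0, 0, 0]], grip=[-0.1, -0.1, -0.1, -0.1, -0.1, -0.1, -0.1, -0.1, -0.1, -0.1, -0.1, -0.1, -0.1, -0.1, -0.1, -0.1, -0.1, -0.1, -0.1, -0.1])

```text
clock: 16.87
tcp_pos: [435.7, 202.7, 138.4]
tcp_rot: [0.926, 0.376, -0.0, -0.0]
ft_force: [0.4, -0.5, 0.1]
finger_gap: 38.3
finger_force: 0.0
```

```bash
cat > find.py <<'E'
import sys; from h import *
def find(name,n,im):
    h=cv2.cvtColor(im,cv2.COLOR_BGR2HSV); m=cv2.inRange(h,(8,70,50),(28,255,255))
    m=cv2.morphologyEx(m,cv2.MORPH_CLOSE,np.ones((3,3)))
    out=[]
    for c in cv2.findContours(m,cv2.RETR_EXTERNAL,cv2.CHAIN_APPROX_NONE)[0]:
        x,y,w,hh=cv2.boundingRect(c)
        if 6<=w<=22 and 6<=hh<=18:
            p=plane(n,[[x+(w-1)/2,y+(hh-1)/2]],5)[0]
            if 380<p[0]<540 and -20<p[1]<270: out.append((p[:2].round(0).tolist(),w,hh))
    print(name,n,out)
if __name__=='__main__':
    k=sys.argv[1]
    if len(sys.argv)>2: view(k)
    for n in('top','side'): find(k,n,cv2.imread(f'pics/{k}{n[0]}.png'))
E
python3 find.py v4; python3 find.py v5 1; python3 go.py 439 201 5
```

```text
v4 top []
v4 side [([469.0, 234.0], 14, 13), ([441.0, 204.0], 14, 12), ([416.0, 146.0], 13, 13), ([449.0, 65.0], 6, 7)]
v5 top []
v5 side [([416.0, 146.0], 13, 13), ([455.0, 60.0], 12, 11)]
t 17.0 pos [436.8 201.5 138.4] yaw 44.2 q [ 0.37  0.38  2.07 -0.    0.7   1.17] gap 38.3 F [-0.1 -0.  -0.1]
 shift [0.06 0.1  6.67] turn z -0.0 level [0. 0. 0.]
```

View pics/v5.png

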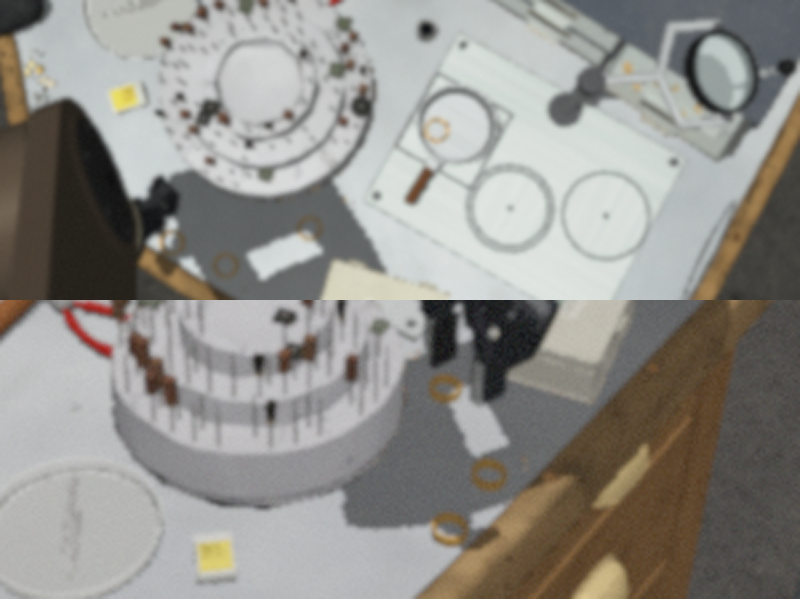

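Ring 0 lies in the pan at (436,131), and the other three have not moved.

Emit:
servo_tool(travel=[[0.1, 0.1, 1], [0, 0, 1], [0, 0, 1], [0, 0, 1], [0, 0, 1], [0, 0, 0.8], [0, 0, 0.5], [0, 0, 0.35], [0, 0, 0], [0, 0, 0], [0, 0, 0], [0, 0, 0], [0, 0, 0], [0, 0, 0], [0, 0, 0]], turn=[[0, 0, 0], [0, 0, 0], [0, 0, 0], [0, 0, 0], [0, 0, 0], [0, 0, 0], [0, 0, 0], [0, 0, 0], [0, 0, 0], [0, 0, 0], [0, 0, 0], [0, 0, 0], [0, 0, 0], [0, 0, 0], [0, 0, 0]], grip=[-0.1, -0.1, -0.1, -0.1, -0.1, -0.1, -0.1, -0.1, -0.1, -1, -1, -1, -1, -1, -1])

```text
clock: 18.22
tcp_pos: [440.3, 201.9, 5.8]
tcp_rot: [0.927, 0.376, 0.001, 0.0]
ft_force: [-0.0, -0.8, 7.2]
finger_gap: 22.2
finger_force: 30.7
```

Emit:
servo_tool(travel=[[0, 0, -0.3], [0, 0, -0.6], [0, 0, -1], [0, 0, -1], [0, 0, -1], [0, 0, -1], [0, 0, 0]], turn=[[0, 0, 0], [0, 0, 0], [0, 0, 0], [0, 0, 0], [0, 0, 0], [0, 0, 0], [0, 0, 0]], grip=[-1, -1, -1, -1, -1, -1, -1])

```text
clock: 18.8
tcp_pos: [441.4, 202.4, 106.7]
tcp_rot: [0.927, 0.376, 0.002, 0.0]
ft_force: [1.7, 0.1, 0.9]
finger_gap: 22.7
finger_force: 29.4
```

```bash
python3 go.py 503 -62 140;python3 go.py 577 -98.5 140
```

```text
t 18.8 pos [441.4 202.4 106.7] yaw 44.1 q [0.37 0.43 2.09 0.   0.62 1.17] gap 22.7 F [1.7 0.1 0.9]
 shift [-6.99 11.63 -1.66] turn z -0.0 level [ 0.02 -0.06 -0.  ]
t 18.8 pos [441.4 202.4 106.7] yaw 44.1 q [0.37 0.43 2.09 0.   0.62 1.17] gap 22.7 F [1.7 0.1 0.9]
 shift [-5.6  15.52 -1.66] turn z -0.0 level [ 0.02 -0.06 -0.  ]
```

Emit:
servo_tool(travel=[[-0.5, 0.8, -0.4], [-0.5, 0.8, -0.4], [-0.5, 0.8, -0.4], [-0.5, 0.8, -0.4], [-0.5, 0.8, 0], [-0.5, 0.8, 0], [-0.5, 0.8, 0], [-0.5, 0.8, 0], [-0.5, 0.8, 0], [-0.5, 0.8, 0], [-0.5, 0.8, 0], [-0.5, 0.9, 0], [-0.5, 1, 0], [-0.5, 0.9, 0], [0.3, 0.8, 0], [0.3, 0.8, 0], [0.3, 0.8, 1], [0.3, 0.8, 1], [0.2, 0.7, 0], [0, 0, 0]], turn=[[0, 0, 0], [0, 0, 0], [0, 0, 0], [0, 0, 0], [0, 0, 0], [0, 0, 0], [0, 0, 0], [0, 0, 0], [0, 0, 0], [0, 0, 0], [0, 0, 0], [0, 0, 0], [0, 0, 0], [0, 0, 0], [0, 0, 0], [0, 0, 0], [0, 0, 0], [0, 0, 0], [0, 0, 0], [0, 0, 0]], grip=[-1, -1, -1, -1, -1, -1, -1, -1, -1, -1, -1, -1, -1, -1, -1, -1, -1, -1, -1, -1])

```text
clock: 20.47
tcp_pos: [576.7, -99.8, 94.1]
tcp_rot: [0.927, 0.375, -0.0, -0.0]
ft_force: [-1.0, -0.2, 0.1]
finger_gap: 22.3
finger_force: 29.5
```

```bash
python3 go.py 577 -98.5 48
```

```text
t 20.5 pos [576.7 -99.8  94.1] yaw 44.1 q [-0.22  0.56  1.87 -0.    0.72  0.58] gap 22.3 F [-1.  -0.2  0.1]
 shift [ 0.06 -0.04  2.3 ] turn z -0.0 level [-0.  0. -0.]
```

Emit:
servo_tool(travel=[[0, 0, 0.8], [0, 0, 0.8], [0, 0, 0.5], [0, 0, 0.2], [0, 0, 0], [0, 0, 0], [0, 0, 0], [0, 0, 0], [0, 0, 0], [0, 0, 0], [0, 0, -0.5], [0, 0, -1], [0, 0, -1], [0, 0, -1], [0, 0, -1], [0, 0, 0]], turn=[[0, 0, 0], [0, 0, 0], [0, 0, 0], [0, 0, 0], [0, 0, 0], [0, 0, 0], [0, 0, 0], [0, 0, 0], [0, 0, 0], [0, 0, 0], [0, 0, 0], [0, 0, 0], [0, 0, 0], [0, 0, 0], [0, 0, 0], [0, 0, 0]], grip=[-1, -1, -1, -1, -1, -1, -0.1, -0.1, -0.1, -0.1, -0.1, -0.1, -0.1, -0.1, -0.1, -0.1])

```text
clock: 21.8
tcp_pos: [577.3, -99.3, 143.7]
tcp_rot: [0.927, 0.375, 0.002, 0.002]
ft_force: [0.9, -0.2, 0.6]
finger_gap: 38.8
finger_force: 0.0
```

```bash
python3 go.py 503 -62 140;python3 go.py 415 144 140
```

```text
t 21.8 pos [577.3 -99.3 143.7] yaw 44.1 q [-0.22  0.49  1.84  0.    0.81  0.58] gap 38.8 F [ 0.9 -0.2  0.6]
 shift [-1.37 -3.92  0.19] turn z -0.0 level [ 0.07 -0.04 -0.  ]
t 21.8 pos [577.3 -99.3 143.7] yaw 44.1 q [-0.22  0.49  1.84  0.    0.81  0.58] gap 38.8 F [ 0.9 -0.2  0.6]
 shift [  2.64 -14.38   0.19] turn z -0.0 level [ 0.07 -0.04 -0.  ]
```

Emit:
servo_tool(travel=[[-0.3, -0.8, 0], [-0.3, -0.8, 0], [-0.3, -0.8, 0], [-0.3, -0.8, 0], [-0.2, -0.7, 0], [0.3, -0.9, 0], [0.3, -0.9, 0], [0.3, -0.9, 0], [0.3, -0.9, 0], [0.3, -0.9, 0], [0.3, -0.9, 0], [0.3, -0.9, 0], [0.3, -0.9, 0], [0.4, -0.9, 0], [0.4, -0.9, 0], [0.4, -0.9, 0], [0.4, -0.6, 0], [0, 0, 0], [0, 0, 0]], turn=[[0, 0, 0], [0, 0, 0], [0, 0, 0], [0, 0, 0], [0, 0, 0], [0, 0, 0], [0, 0, 0], [0, 0, 0], [0, 0, 0], [0, 0, 0], [0, 0, 0], [0, 0, 0], [0, 0, 0], [0, 0, 0], [0, 0, 0], [0, 0, 0], [0, 0, 0], [0, 0, 0], [0, 0, 0]], grip=[-0.1, -0.1, -0.1, -0.1, -0.1, -0.1, -0.1, -0.1, -0.1, -0.1, -0.1, -0.1, -0.1, -0.1, -0.1, -0.1, -0.1, -0.1, -0.1])

```text
clock: 23.38
tcp_pos: [412.1, 144.6, 139.6]
tcp_rot: [0.926, 0.376, 0.0, 0.0]
ft_force: [-0.2, 0.5, -0.1]
finger_gap: 38.5
finger_force: 0.0
```

```bash
python3 find.py v6 1; python3 go.py 415 144 7
```

```text
v6 top []
v6 side [([416.0, 145.0], 13, 12), ([455.0, 60.0], 12, 11)]
t 23.5 pos [412.3 143.8 139.5] yaw 44.1 q [ 0.27  0.32  2.16 -0.    0.66  1.07] gap 38.5 F [-0.7  0.9 -0.6]
 shift [0.1  0.09 6.62] turn z -0.0 level [ 0. -0. -0.]
```

Emit:
servo_tool(travel=[[0.1, 0.1, 1], [0, 0, 1], [0, 0, 1], [0, 0, 1], [0, 0, 1], [0, 0, 0.8], [0, 0, 0.5], [0, 0, 0.35], [0, 0, 0], [0, 0, 0], [0, 0, 0], [0, 0, 0], [0, 0, 0], [0, 0, 0], [0, 0, 0]], turn=[[0, 0, 0], [0, 0, 0], [0, 0, 0], [0, 0, 0], [0, 0, 0], [0, 0, 0], [0, 0, 0], [0, 0, 0], [0, 0, 0], [0, 0, 0], [0, 0, 0], [0, 0, 0], [0, 0, 0], [0, 0, 0], [0, 0, 0]], grip=[-0.1, -0.1, -0.1, -0.1, -0.1, -0.1, -0.1, -0.1, -0.1, -1, -1, -1, -1, -1, -1])

```text
clock: 24.73
tcp_pos: [415.3, 144.2, 6.7]
tcp_rot: [0.927, 0.376, 0.0, 0.0]
ft_force: [0.8, -0.7, 4.1]
finger_gap: 21.5
finger_force: 30.6
```

Emit:
servo_tool(travel=[[0, 0, -0.3], [0, 0, -0.6], [0, 0, -1], [0, 0, -1], [0, 0, -1], [0, 0, -1], [0, 0, 0]], turn=[[0, 0, 0], [0, 0, 0], [0, 0, 0], [0, 0, 0], [0, 0, 0], [0, 0, 0], [0, 0, 0]], grip=[-1, -1, -1, -1, -1, -1, -1])

```text
clock: 25.32
tcp_pos: [416.4, 144.6, 107.5]
tcp_rot: [0.927, 0.376, 0.002, 0.0]
ft_force: [1.3, 0.4, 0.4]
finger_gap: 21.8
finger_force: 29.4
```

```bash
python3 go.py 503 -62 140;python3 go.py 557.6 -118 140; python3 find.py v7 1
```

```text
t 25.3 pos [416.4 144.6 107.5] yaw 44.1 q [0.27 0.39 2.18 0.   0.57 1.07] gap 21.8 F [1.3 0.4 0.4]
 shift [-4.08 10.43 -1.62] turn z -0.0 level [ 0.03 -0.05 -0.  ]
t 25.3 pos [416.4 144.6 107.5] yaw 44.1 q [0.27 0.39 2.18 0.   0.57 1.07] gap 21.8 F [1.3 0.4 0.4]
 shift [-4.07 14.34 -1.62] turn z -0.0 level [ 0.03 -0.05 -0.  ]
v7 top []
v7 side [([455.0, 60.0], 12, 11), ([423.0, 29.0], 9, 13)]
```

Emit:
servo_tool(travel=[[-0.4, 0.8, -0.4], [-0.4, 0.8, -0.4], [-0.3, 0.9, -0.4], [-0.3, 0.9, -0.4], [-0.3, 0.9, 0], [-0.3, 0.9, 0], [-0.3, 0.9, 0], [-0.3, 0.9, 0], [-0.3, 0.9, 0], [-0.4, 0.9, 0], [-0.4, 0.8, 0], [-0.4, 0.8, 0], [0, 0.8, 0], [0, 0.8, 0], [0, 0.8, 1], [0, 0.8, 1], [0, 0.7, 0], [0, 0, 0]], turn=[[0, 0, 0], [0, 0, 0], [0, 0, 0], [0, 0, 0], [0, 0, 0], [0, 0, 0], [0, 0, 0], [0, 0, 0], [0, 0, 0], [0, 0, 0], [0, 0, 0], [0, 0, 0], [0, 0, 0], [0, 0, 0], [0, 0, 0], [0, 0, 0], [0, 0, 0], [0, 0, 0]], grip=[-1, -1, -1, -1, -1, -1, -1, -1, -1, -1, -1, -1, -1, -1, -1, -1, -1, -1])

```text
clock: 26.92
tcp_pos: [555.6, -119.6, 94.1]
tcp_rot: [0.927, 0.375, -0.001, -0.001]
ft_force: [-0.5, 0.4, -0.6]
finger_gap: 21.6
finger_force: 29.5
```

```bash
python3 go.py 557.6 -118 48
```

```text
t 26.9 pos [ 555.6 -119.6   94.1] yaw 44.1 q [-0.27  0.54  1.9  -0.    0.7   0.54] gap 21.6 F [-0.5  0.4 -0.6]
 shift [0.13 0.01 2.3 ] turn z -0.0 level [-0.02  0.02 -0.  ]
```

Emit:
servo_tool(travel=[[0.1, 0, 0.8], [0, 0, 0.8], [0, 0, 0.5], [0, 0, 0.2], [0, 0, 0], [0, 0, 0], [0, 0, 0], [0, 0, 0], [0, 0, 0], [0, 0, 0], [0, 0, -0.5], [0, 0, -1], [0, 0, -1], [0, 0, -1], [0, 0, -1], [0, 0, 0]], turn=[[0, 0, 0], [0, 0, 0], [0, 0, 0], [0, 0, 0], [0, 0, 0], [0, 0, 0], [0, 0, 0], [0, 0, 0], [0, 0, 0], [0, 0, 0], [0, 0, 0], [0, 0, 0], [0, 0, 0], [0, 0, 0], [0, 0, 0], [0, 0, 0]], grip=[-1, -1, -1, -1, -1, -1, -0.1, -0.1, -0.1, -0.1, -0.1, -0.1, -0.1, -0.1, -0.1, -0.1])

```text
clock: 28.25
tcp_pos: [558.6, -117.4, 144.7]
tcp_rot: [0.927, 0.375, 0.002, 0.002]
ft_force: [2.1, 0.3, 0.1]
finger_gap: 38.4
finger_force: 0.0
```

```bash
python3 go.py 503 -62 140;python3 go.py 454 57 140
```

```text
t 28.2 pos [ 558.6 -117.4  144.7] yaw 44.1 q [-0.26  0.47  1.87  0.    0.8   0.54] gap 38.4 F [2.1 0.3 0.1]
 shift [-0.07 -3.92  0.23] turn z -0.0 level [ 0.07 -0.04 -0.  ]
t 28.2 pos [ 558.6 -117.4  144.7] yaw 44.1 q [-0.26  0.47  1.87  0.    0.8   0.54] gap 38.4 F [2.1 0.3 0.1]
 shift [ 2.32 -9.9   0.23] turn z -0.0 level [ 0.07 -0.04 -0.  ]
```

Emit:
servo_tool(travel=[[0, -0.8, 0], [0, -0.8, 0], [0, -0.8, 0], [0, -0.8, 0], [0, -0.7, 0], [0.4, -0.9, 0], [0.4, -0.9, 0], [0.4, -0.9, 0], [0.4, -0.9, 0], [0.4, -0.9, 0], [0.3, -0.9, 0], [0, -0.6, 0], [0, 0, 0], [0, 0, 0]], turn=[[0, 0, 0], [0, 0, 0], [0, 0, 0], [0, 0, 0], [0, 0, 0], [0, 0, 0], [0, 0, 0], [0, 0, 0], [0, 0, 0], [0, 0, 0], [0, 0, 0], [0, 0, 0], [0, 0, 0], [0, 0, 0]], grip=[-0.1, -0.1, -0.1, -0.1, -0.1, -0.1, -0.1, -0.1, -0.1, -0.1, -0.1, -0.1, -0.1, -0.1])

```text
clock: 29.42
tcp_pos: [451.5, 57.4, 140.5]
tcp_rot: [0.927, 0.376, 0.0, 0.0]
ft_force: [-0.9, -0.7, 0.0]
finger_gap: 38.6
finger_force: 0.0
```

```bash
python3 find.py v8 1; python3 go.py 454 57 7
```

```text
v8 top []
v8 side [([456.0, 58.0], 12, 10)]
t 29.5 pos [452.3  56.8 140.5] yaw 44.1 q [ 0.06  0.34  2.12 -0.    0.68  0.86] gap 38.3 F [ 0.7  0.3 -0.1]
 shift [0.07 0.05 6.67] turn z -0.0 level [ 0.01 -0.01 -0.  ]
```

View pics/v8.png

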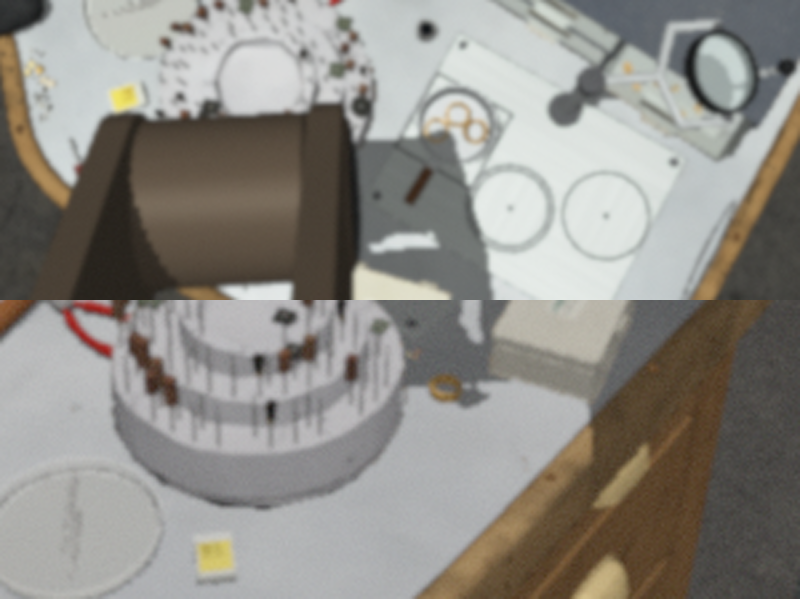

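Three rings lie in the pan at (435,131), (459,114) and (475,131). The last ring is still at side composite (445,387).

Emit:
servo_tool(travel=[[0.1, 0.05, 1], [0, 0, 1], [0, 0, 1], [0, 0, 1], [0, 0, 1], [0, 0, 0.8], [0, 0, 0.5], [0, 0, 0.35], [0, 0, 0], [0, 0, 0], [0, 0, 0], [0, 0, 0], [0, 0, 0], [0, 0, 0], [0, 0, 0]], turn=[[0, 0, 0], [0, 0, 0], [0, 0, 0], [0, 0, 0], [0, 0, 0], [0, 0, 0], [0, 0, 0], [0, 0, 0], [0, 0, 0], [0, 0, 0], [0, 0, 0], [0, 0, 0], [0, 0, 0], [0, 0, 0], [0, 0, 0]], grip=[-0.1, -0.1, -0.1, -0.1, -0.1, -0.1, -0.1, -0.1, -0.1, -1, -1, -1, -1, -1, -1])

```text
clock: 30.77
tcp_pos: [454.2, 58.0, 7.7]
tcp_rot: [0.927, 0.376, 0.0, 0.0]
ft_force: [0.4, -0.7, 0.9]
finger_gap: 0.0
finger_force: 0.0
```

Emit:
servo_tool(travel=[[0, 0, -0.3], [0, 0, -0.6], [0, 0, -1], [0, 0, -1], [0, 0, -1], [0, 0, -1], [0, 0, 0]], turn=[[0, 0, 0], [0, 0, 0], [0, 0, 0], [0, 0, 0], [0, 0, 0], [0, 0, 0], [0, 0, 0]], grip=[-1, -1, -1, -1, -1, -1, -1])

```text
clock: 31.35
tcp_pos: [455.6, 58.1, 108.7]
tcp_rot: [0.927, 0.376, 0.002, 0.001]
ft_force: [1.9, 0.3, 0.1]
finger_gap: 0.3
finger_force: 0.0
```

```bash
python3 go.py 503 -62 140;python3 go.py 538 -99 140
```

```text
t 31.4 pos [455.6  58.1 108.7] yaw 44.1 q [0.06 0.4  2.14 0.   0.59 0.86] gap 0.3 F [1.9 0.3 0.1]
 shift [-2.48  5.96 -1.57] turn z -0.0 level [ 0.04 -0.05 -0.  ]
t 31.4 pos [455.6  58.1 108.7] yaw 44.1 q [0.06 0.4  2.14 0.   0.59 0.86] gap 0.3 F [1.9 0.3 0.1]
 shift [-2.51  8.51 -1.57] turn z -0.0 level [ 0.04 -0.05 -0.  ]
```

```bash
python3 find.py v9 1; python3 go.py 454 57 7; python3 - <<'E'
from h import *
im=cv2.imread('pics/v9s.png')
cv2.imwrite('pics/v9c.png',cv2.resize(im[260:400,280:480],None,fx=3,fy=3,interpolation=cv2.INTER_CUBIC))
E
```

```text
v9 top []
v9 side [([456.0, 58.0], 12, 10)]
t 31.4 pos [454.5  58.  106.2] yaw 44.1 q [0.06 0.41 2.15 0.   0.59 0.86] gap -0.0 F [ 0.3 -0.2 -0.8]
 shift [-0.05  0.02  4.96] turn z -0.0 level [ 0.02 -0.02 -0.  ]
```

View pics/v9c.png

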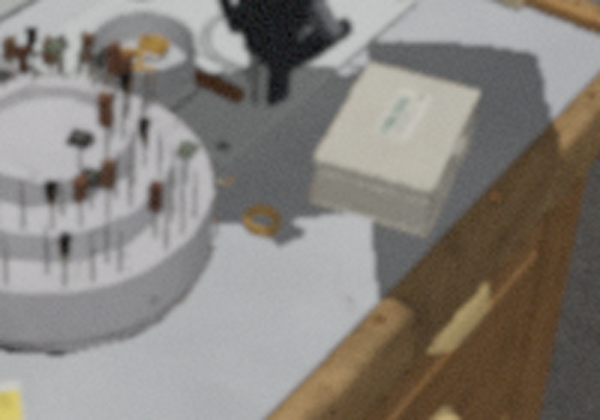

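The ring has not moved (crop (262,220)). The fingers closed just above it, so I grip again lower.

Emit:
servo_tool(travel=[[0, 0, 0], [0, 0, 0], [0, 0, 0], [0, 0, 0], [0, 0, 1], [0, 0, 1], [0, 0, 1], [0, 0, 0.9], [0, 0, 0.7], [0, 0, 0.4], [0, 0, 0.15], [0, 0, 0], [0, 0, 0], [0, 0, 0], [0, 0, 0], [0, 0, 0], [0, 0, 0], [0, 0, 0], [0, 0, 0], [0, 0, 0]], turn=[[0, 0, 0], [0, 0, 0], [0, 0, 0], [0, 0, 0], [0, 0, 0], [0, 0, 0], [0, 0, 0], [0, 0, 0], [0, 0, 0], [0, 0, 0], [0, 0, 0], [0, 0, 0], [0, 0, 0], [0, 0, 0], [0, 0, 0], [0, 0, 0], [0, 0, 0], [0, 0, 0], [0, 0, 0], [0, 0, 0]], grip=[-0.1, -0.1, -0.1, -0.1, -0.1, -0.1, -0.1, -0.1, -0.1, -0.1, -0.1, -0.1, -0.1, -1, -1, -1, -1, -1, -1, -1])

```text
clock: 33.12
tcp_pos: [454.4, 58.0, 3.1]
tcp_rot: [0.927, 0.376, 0.001, 0.0]
ft_force: [-1.2, -0.6, 6.3]
finger_gap: 23.5
finger_force: 29.3
```

Emit:
servo_tool(travel=[[0, 0, -0.3], [0, 0, -0.6], [0, 0, -1], [0, 0, -1], [0, 0, -1], [0, 0, -1], [0, 0, 0]], turn=[[0, 0, 0], [0, 0, 0], [0, 0, 0], [0, 0, 0], [0, 0, 0], [0, 0, 0], [0, 0, 0]], grip=[-1, -1, -1, -1, -1, -1, -1])

```text
clock: 33.7
tcp_pos: [455.8, 58.1, 104.0]
tcp_rot: [0.927, 0.376, 0.002, 0.001]
ft_force: [2.4, 0.6, 0.6]
finger_gap: 23.2
finger_force: 29.5
```

```bash
python3 go.py 503 -62 140;python3 go.py 538 -99 140; python3 - <<'E'
from h import *
l=[[435,131],[459,114],[475,131]]
print(plane('top',C(l,160,200,2.5),18)-[557.6,-98.6,0])
E
```

```text
t 33.7 pos [455.8  58.1 104. ] yaw 44.1 q [0.06 0.41 2.15 0.   0.58 0.86] gap 23.2 F [2.4 0.6 0.6]
 shift [-2.48  5.95 -1.8 ] turn z -0.0 level [ 0.05 -0.06 -0.  ]
t 33.7 pos [455.8  58.1 104. ] yaw 44.1 q [0.06 0.41 2.15 0.   0.58 0.86] gap 23.2 F [2.4 0.6 0.6]
 shift [-2.51  8.5  -1.8 ] turn z -0.0 level [ 0.05 -0.06 -0.  ]
[[ -2.8776532   21.29246753  18.        ]
 [ 15.43811544  -4.12061819  18.        ]
 [ -2.62680234 -21.04014646  18.        ]]
```

Gripped. The fourth ring goes to the free side of the pan.

Emit:
servo_tool(travel=[[-0.3, 0.8, -0.5], [-0.3, 0.8, -0.5], [-0.3, 0.8, -0.5], [-0.3, 0.8, -0.3], [-0.3, 0.8, 0], [-0.3, 0.8, 0], [-0.3, 0.8, 0], [-0.2, 0.8, 0], [-0.2, 0.8, 0], [0, 0.7, 0.8], [0, 0.6, 1], [0, 0, 0.5], [0, 0, 0]], turn=[[0, 0, 0], [0, 0, 0], [0, 0, 0], [0, 0, 0], [0, 0, 0], [0, 0, 0], [0, 0, 0], [0, 0, 0], [0, 0, 0], [0, 0, 0], [0, 0, 0], [0, 0, 0], [0, 0, 0]], grip=[-1, -1, -1, -1, -1, -1, -1, -1, -1, -1, -1, -1, -1])

```text
clock: 34.78
tcp_pos: [535.2, -99.0, 88.2]
tcp_rot: [0.927, 0.375, -0.001, -0.001]
ft_force: [-1.3, 0.2, -0.0]
finger_gap: 23.4
finger_force: 29.6
```

```bash
python3 go.py 537 -99 46
```

```text
t 34.8 pos [535.2 -99.   88.2] yaw 44.1 q [-0.24  0.53  1.96  0.    0.66  0.56] gap 23.4 F [-1.3  0.2 -0. ]
 shift [0.07 0.06 2.11] turn z -0.0 level [-0.04  0.03 -0.  ]
```

Emit:
servo_tool(travel=[[0.05, 0.05, 0.8], [0, 0, 0.7], [0, 0, 0.5], [0, 0, 0.1], [0, 0, 0], [0, 0, 0], [0, 0, 0], [0, 0, 0], [0, 0, 0], [0, 0, 0], [0, 0, -0.5], [0, 0, -1], [0, 0, -1], [0, 0, -1], [0, 0, -1], [0, 0, 0]], turn=[[0, 0, 0], [0, 0, 0], [0, 0, 0], [0, 0, 0], [0, 0, 0], [0, 0, 0], [0, 0, 0], [0, 0, 0], [0, 0, 0], [0, 0, 0], [0, 0, 0], [0, 0, 0], [0, 0, 0], [0, 0, 0], [0, 0, 0], [0, 0, 0]], grip=[-1, -1, -1, -1, -1, -1, -0.1, -0.1, -0.1, -0.1, -0.1, -0.1, -0.1, -0.1, -0.1, -0.1])

```text
clock: 36.12
tcp_pos: [539.7, -99.4, 142.5]
tcp_rot: [0.927, 0.376, 0.002, 0.002]
ft_force: [1.6, -0.5, 0.0]
finger_gap: 38.4
finger_force: 0.0
```

Emit:
servo_tool(travel=[[0, 0, 0], [0, 0, 0], [0, 0, 0], [0, 0, 0], [0, 0, 0], [0, 0, 0], [0, 0, 0], [0, 0, 0], [0, 0, 0], [0, 0, 0], [0, 0, 0], [0, 0, 0], [0, 0, 0], [0, 0, 0], [0, 0, 0], [0, 0, 0], [0, 0, 0], [0, 0, 0], [0, 0, 0], [0, 0, 0]], turn=[[0, 0, 1], [0, 0, 1], [0, 0, 1], [0, 0, 1], [0, 0, 1], [0, 0, 1], [0, 0, 1], [0, 0, 1], [0, 0, 1], [0, 0, 1], [0, 0, 1], [0, 0, 1], [0, 0, 1], [0, 0, 1], [0, 0, 1], [0, 0, 1], [0, 0, 1], [0, 0, 1], [0, 0, 1], [0, 0, 0]], grip=[-0.1, -0.1, -0.1, -0.1, -0.1, -0.1, -0.1, -0.1, -0.1, -0.1, -0.1, -0.1, -0.1, -0.1, -0.1, -0.1, -0.1, -0.1, -0.1, -0.1])

```text
clock: 37.78
tcp_pos: [537.6, -98.9, 138.6]
tcp_rot: [0.961, -0.276, 0.0, 0.0]
ft_force: [0.1, 0.4, -0.1]
finger_gap: 38.6
finger_force: 0.0
```

```bash
python3 go.py 503 -61.5 140 -32; python3 -c "
from h import *
im,_=snap('top','t10'); im2,_=snap('side','s10')
a=cv2.resize(im[210:310,310:430],(480,400),interpolation=cv2.INTER_CUBIC)
b=cv2.resize(im2[240:340,280:380],(320,320),interpolation=cv2.INTER_CUBIC)
o=np.zeros((400,800,3),np.uint8);o[:,:480]=a;o[:320,480:]=b;cv2.imwrite('pics/m10.png',o)"
```

```text
t 37.8 pos [537.6 -98.9 138.6] yaw -32.1 q [-0.24  0.45  1.92 -0.    0.76  1.89] gap 38.6 F [ 0.1  0.4 -0.1]
 shift [-2.46 -0.67 -0.07] turn z -0.02 level [ 0. -0. -0.]
```

View pics/m10.png

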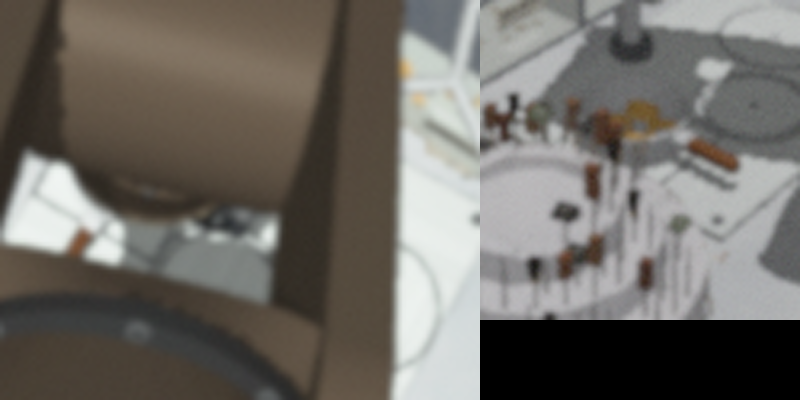

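The rings show in the pan from the side at (640,118), and the handle at (713,154) has not moved. I step aside for a clear top look before sliding.

Emit:
servo_tool(travel=[[-0.8, -0.4, 0], [-0.8, -0.4, 0], [-0.8, -0.4, 0], [-0.8, -0.4, 0], [-0.8, -0.4, 0], [-0.8, -0.4, 0], [-0.8, -0.4, 0], [-0.8, -0.4, 0], [-0.8, -0.4, 0], [-0.6, -0.4, 0], [0, 0, 0], [0, 0, 0]], turn=[[0, 0, 0], [0, 0, 0], [0, 0, 0], [0, 0, 0], [0, 0, 0], [0, 0, 0], [0, 0, 0], [0, 0, 0], [0, 0, 0], [0, 0, 0], [0, 0, 0], [0, 0, 0]], grip=[-0.1, -0.1, -0.1, -0.1, -0.1, -0.1, -0.1, -0.1, -0.1, -0.1, -0.1, -0.1])

```text
clock: 38.88
tcp_pos: [447.6, 51.7, 138.5]
tcp_rot: [0.962, -0.273, 0.0, -0.0]
ft_force: [0.0, 0.6, 0.2]
finger_gap: 38.3
finger_force: 0.0
```

```bash
python3 find.py v11 1; python3 - <<'E'
from h import *
im=cv2.imread('pics/v11t.png')
cv2.imwrite('pics/m11.png',cv2.resize(im[225:285,305:385],None,fx=8,fy=8,interpolation=cv2.INTER_CUBIC))
E
python3 go.py 503 -61.5 140 -32
```

```text
v11 top []
v11 side []
t 39.0 pos [448.1  51.  138.4] yaw -31.8 q [ 0.05  0.34  2.13 -0.    0.67  2.17] gap 38.4 F [-0.3 -0.5 -0.1]
 shift [ 5.31  3.32 -0.08] turn z 0.05 level [-0.   -0.01  0.  ]
```

View pics/m11.png

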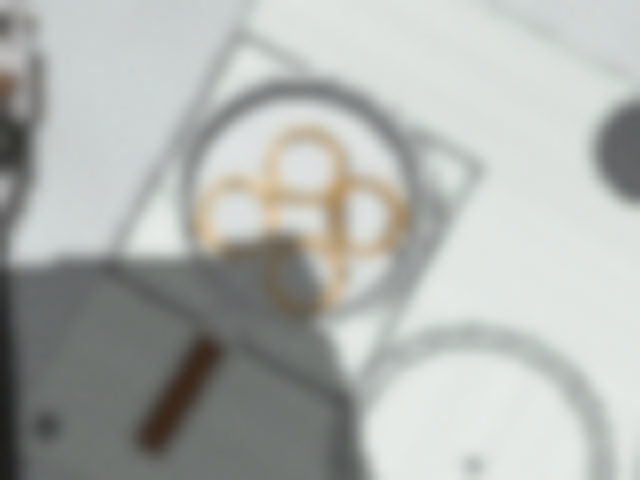

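All four rings lie flat in the pan, rim centre (302,200) in the crop, and the handle runs from (212,345) to (148,443). I work out the grip point.

```bash
python3 - <<'E'
from h import *
f=lambda l:C(l,305,225,8)
pan=plane('top',f([[300,202]]),38)[0]; h=plane('top',f([[212,345],[148,443],[180,394]]),33); print(pan,h,np.linalg.norm((h-pan)[:,:2],axis=1)); d=h[1]-pan; print(np.degrees(np.arctan2(d[1],d[0])))
sq=plane('top',f([[240,35],[483,168],[345,400],[112,265]]),8).mean(0); print(sq)
E
python3 go.py 503 -61 140 -32
```

```text
[558.33193022 -98.60882136  38.        ] [[512.02894476 -70.23438661  33.        ]
 [480.18063312 -49.66634103  33.        ]
 [496.07096643 -59.92800836  33.        ]] [54.30538657 92.21166748 73.29824627]
147.94302250733907
[557.47650478 -98.18325205   8.        ]
t 39.0 pos [448.1  51.  138.4] yaw -31.8 q [ 0.05  0.34  2.13 -0.    0.67  2.17] gap 38.4 F [-0.3 -0.5 -0.1]
 shift [ 5.3   3.3  -0.08] turn z 0.05 level [-0.   -0.01  0.  ]
```

Emit:
servo_tool(travel=[[0.6, 0.4, 0], [0.8, 0.5, 0], [0.8, 0.5, 0], [0.8, 0.5, 0], [0.8, 0.5, 0], [0.8, 0.5, 0], [0.7, 0.5, 0], [0, 0, 0], [0, 0, 0]], turn=[[0, 0, 0], [0, 0, 0], [0, 0, 0], [0, 0, 0], [0, 0, 0], [0, 0, 0], [0, 0, 0], [0, 0, 0], [0, 0, 0]], grip=[-0.2, -0.2, -0.2, -0.2, -0.2, -0.2, -0.2, -0.2, -0.2])

```text
clock: 39.73
tcp_pos: [502.0, -63.7, 138.1]
tcp_rot: [0.961, -0.276, 0.0, 0.0]
ft_force: [-0.3, 0.3, -0.5]
finger_gap: 34.0
finger_force: 0.0
```

```bash
python3 go.py 502.3 -63.6 12 -32
```

```text
t 39.7 pos [502.  -63.7 138.1] yaw -32.0 q [-0.19  0.41  2.01 -0.    0.72  1.94] gap 34.0 F [-0.3  0.3 -0.5]
 shift [ 0.01 -0.01  6.31] turn z 0.0 level [ 0. -0. -0.]
```

Emit:
servo_tool(travel=[[0, 0, 1], [0, 0, 1], [0, 0, 1], [0, 0, 1], [0, 0, 1], [0, 0, 0.7], [0, 0, 0.4], [0, 0, 0.2], [0, 0, 0], [0, 0, 0], [0, 0, 0], [0, 0, 0], [0, 0, 0], [0, 0, 0], [0, 0, 0]], turn=[[0, 0, 0], [0, 0, 0], [0, 0, 0], [0, 0, 0], [0, 0, 0], [0, 0, 0], [0, 0, 0], [0, 0, 0], [0, 0, 0], [0, 0, 0], [0, 0, 0], [0, 0, 0], [0, 0, 0], [0, 0, 0], [0, 0, 0]], grip=[-0.2, -0.2, -0.2, -0.2, -0.2, -0.2, -0.2, -0.2, -0.2, -0.2, -1, -1, -1, -1, -1])

```text
clock: 40.98
tcp_pos: [502.1, -62.4, 12.8]
tcp_rot: [0.962, -0.275, 0.001, -0.0]
ft_force: [-1.2, 0.4, 7.1]
finger_gap: 11.4
finger_force: 30.5
```

Emit:
servo_tool(travel=[[-0.1, 0.2, 0], [-0.1, 0.3, 0], [-0.2, 0.4, 0], [-0.2, 0.4, 0], [-0.2, 0.4, 0], [-0.2, 0.4, 0], [-0.2, 0.4, 0], [-0.2, 0.4, 0], [-0.2, 0.5, 0], [-0.1, 0.4, 0], [-0.1, 0.4, 0], [-0.1, 0.3, 0], [-0.1, 0.2, 0], [0, 0, 0], [0, 0, 0]], turn=[[0, 0, 0], [0, 0, 0], [0, 0, 0], [0, 0, 0], [0, 0, 0], [0, 0, 0], [0, 0, 0], [0, 0, 0], [0, 0, 0], [0, 0, 0], [0, 0, 0], [0, 0, 0], [0, 0, 0], [0, 0, 0], [0, 0, 0]], grip=[-1, -1, -1, -1, -1, -1, -1, -1, -1, -1, -1, -1, -1, -1, -1])

```text
clock: 42.23
tcp_pos: [417.6, -121.6, 12.6]
tcp_rot: [0.961, -0.275, 0.0, 0.0]
ft_force: [-0.8, -3.0, 8.3]
finger_gap: 10.9
finger_force: 30.7
```

```bash
python3 go.py 419 -122 12 -32; python3 -c "
from h import *
im,_=snap('top','t12'); im2,_=snap('side','s12')
h=cv2.cvtColor(im2,cv2.COLOR_BGR2HSV); m=cv2.inRange(h,(8,70,50),(28,255,255)); m[:230]=0;m[310:]=0;m[:,:310]=0;m[:,420:]=0
n,l,s,c=cv2.connectedComponentsWithStats(m)
for a,b in zip(s[1:],c[1:]):
  if a[4]>12: print(a,plane('side',[b],18)[0])
"
```

```text
t 42.2 pos [ 417.6 -121.6   12.6] yaw -31.9 q [-0.35  0.58  2.25 -0.    0.32  1.78] gap 10.9 F [-0.8 -3.   8.3]
 shift [ 0.07 -0.02  0.03] turn z 0.02 level [ 0. -0. -0.]
[409 236  11   8  54] [ 363.48272104 -316.08955246   18.        ]
[356 261  21  11 119] [ 476.04005605 -171.46109308   18.        ]
[316 275   7   9  40] [582.76961358 -91.94825621  18.        ]
[393 276   7   6  26] [ 403.44896233 -127.27289241   18.        ]
[313 292   4   9  24] [581.04179187 -31.13437501  18.        ]
```

Emit:
servo_tool(travel=[[0, 0, 0], [0, 0, 0], [0, 0, 0], [0, 0, -0.5], [0, 0, -1], [0, 0, -1], [0, 0, -1], [0, 0, -1], [0, 0, -1], [0, 0, -1], [0, 0, -1], [0, 0, -1], [0, 0, -1], [0, 0, -1], [0, 0, -1], [0, 0, -1], [0, 0, 0], [0, 0, 0], [0, 0, 0], [0, 0, 0]], turn=[[0, 0, 0], [0, 0, 0], [0, 0, 0], [0, 0, 0], [0, 0, 0], [0, 0, 0], [0, 0, -1], [0, 0, -1], [0, 0, -1], [0, 0, -1], [0, 0, -1], [0, 0, -1], [0, 0, -1], [0, 0, -1], [0, 0, -1], [0, 0, -1], [0, 0, -1], [0, 0, -1], [0, 0, -1], [0, 0, -1]], grip=[-0.3, -0.3, -0.3, -0.3, -0.3, -0.3, -0.3, -0.3, -0.1, -0.1, -0.1, -0.1, -0.1, -0.1, -0.1, -0.1, -0.1, -0.1, -0.1, -0.1])

```text
clock: 44.0
tcp_pos: [417.6, -120.9, 262.2]
tcp_rot: [0.978, 0.211, -0.0, -0.0]
ft_force: [0.5, 0.7, 0.0]
finger_gap: 38.4
finger_force: 0.0
```

Emit:
servo_tool(travel=[[0, 0, 0], [0, 0, 0], [0, 0, 0], [0, 0, 0], [0, 0, 0], [0, 0, 0], [0, 0, 0], [0, 0, 0], [0, 0, 0], [0, 0, 0], [0, 0, 0], [0, 0, 0], [0, 0, 0], [0, 0, 0], [0, 0, 0], [0, 0, 0], [0, 0, 0], [0, 0, 0]], turn=[[0, 0, -1], [0, 0, -1], [0, 0, -1], [0, 0, -1], [0, 0, -1], [0, 0, -1], [0, 0, -1], [0, 0, -1], [0, 0, -1], [0, 0, -1], [0, 0, -1], [0, 0, -1], [0, 0, -1], [0, 0, -1], [0, 0, -1], [0, 0, -1], [0, 0, -1], [0, 0, -0.6]], grip=[-0.1, -0.1, -0.1, -0.1, -0.1, -0.1, -0.1, -0.1, -0.1, -0.1, -0.1, -0.1, -0.1, -0.1, -0.1, -0.1, -0.1, -0.1])

```text
clock: 45.5
tcp_pos: [417.6, -120.9, 262.1]
tcp_rot: [0.677, 0.736, -0.0, -0.0]
ft_force: [0.2, -0.3, -0.1]
finger_gap: 38.7
finger_force: 0.0
```

```bash
cat > ball.py <<'E'
import sys; from h import *
def blobs(im,x0,x1,y0,y1):
    g=cv2.cvtColor(im,cv2.COLOR_BGR2GRAY); m=np.zeros_like(g); m[y0:y1,x0:x1]=(g[y0:y1,x0:x1]<60)*255
    n,l,s,c=cv2.connectedComponentsWithStats(m); return [(c[i].round(1).tolist(),s[i].tolist()) for i in range(1,n) if s[i,4]>6]
def tri(u,v):
    t1,r1=ray('top',[u]);t2,r2=ray('side',[v]);A=np.c_[r1[0],-r2[0]];s=np.linalg.lstsq(A,t2-t1,rcond=None)[0];return ((t1+s[0]*r1[0]+t2+s[1]*r2[0])/2).round(1)
if __name__=='__main__':
    im,dp=snap('top','tb'); im2,d2=snap('side','sb')
    print(blobs(im,430,490,205,255)); print(blobs(im2,300,370,150,185))
    # cabinet top height
    K,d,Rm,t=cam('top')
    for u,v in((410,190),(450,200)):
        _,r=ray('top',[(u,v)]); print('cab',(t+r[0]*dp[v,u]).round(0))
E
python3 ball.py; python3 go.py 594 -393 262 94.3
```

```text
[([437.4, 229.7], [434, 216, 13, 28, 79]), ([473.9, 226.3], [472, 224, 5, 6, 24])]
[([332.2, 161.5], [330, 160, 5, 4, 18]), ([330.7, 171.9], [317, 169, 29, 6, 133])]
cab [ 690. -258.  148.]
cab [ 666. -353.  148.]
t 45.6 pos [ 417.6 -120.9  262.1] yaw 94.6 q [-0.35  0.14  2.02  0.    0.98 -0.43] gap 38.4 F [ 0.5 -0.6 -0.4]
 shift [-14.23   7.77   0.  ] turn z 0.07 level [-0.01 -0.    0.  ]
```

Emit:
servo_tool(travel=[[-0.8, 0.4, 0], [-0.8, 0.4, 0], [-0.8, 0.4, 0], [-0.8, 0.4, 0], [-0.8, 0.4, 0], [-0.8, 0.4, 0], [-0.8, 0.4, 0], [-0.8, 0.4, 0], [-0.8, 0.4, 0], [-0.8, 0.4, 0], [-0.8, 0.4, 0], [-0.8, 0.4, 0], [-0.8, 0.5, 0], [-0.8, 0.5, 0], [-0.8, 0.5, 0], [-0.8, 0.5, 0], [-0.8, 0.5, 0], [-0.6, 0.4, 0], [0, 0, 0], [0, 0, 0]], turn=[[0, 0, 0], [0, 0, 0], [0, 0, 0], [0, 0, 0], [0, 0, 0], [0, 0, 0], [0, 0, 0], [0, 0, 0], [0, 0, 0], [0, 0, 0], [0, 0, 0], [0, 0, 0], [0, 0, 0], [0, 0, 0], [0, 0, 0], [0, 0, 0], [0, 0, 0], [0, 0, 0], [0, 0, 0], [0, 0, 0]], grip=[-0.1, -0.1, -0.1, -0.1, -0.1, -0.1, -0.1, -0.1, -0.1, -0.1, -0.1, -0.1, -0.1, -0.1, -0.1, -0.1, -0.1, -0.1, -0.1, -0.1])

```text
clock: 47.27
tcp_pos: [593.6, -392.2, 261.4]
tcp_rot: [0.679, 0.734, -0.0, -0.001]
ft_force: [0.4, -0.1, -0.3]
finger_gap: 38.3
finger_force: 0.0
```

```bash
python3 - <<'E'
from ball import *
print('ball',tri([474,226.6],[332,161.6]))
# pan now visible?
im,_=snap('top','t13'); m=cv2.inRange(cv2.cvtColor(im,cv2.COLOR_BGR2HSV),(8,50,60),(28,255,255)); m[:260]=0;m[310:]=0;m[:,:340]=0;m[:,:][:,395:]=0
ys,xs=np.nonzero(m); print(len(xs),xs.min(),xs.max(),ys.min(),ys.max(), plane('top',[[xs.mean(),ys.mean()]],18))
im2,_=snap('side','s13')
cv2.imwrite('pics/m13.png',np.hstack([cv2.resize(im[200:320,330:490],(533,400),interpolation=cv2.INTER_CUBIC),cv2.resize(im2[140:300,300:400],(250,400),interpolation=cv2.INTER_CUBIC)]))
E
python3 go.py 594 -393 262 94.3
```

```text
ball [ 595.1 -392.5  192.7]
197 340 378 276 309 [[ 442.22721101 -136.74879974   18.        ]]
t 47.4 pos [ 593.3 -391.4  261.9] yaw 94.5 q [-0.63  0.54  1.41  0.    1.19 -0.7 ] gap 38.6 F [-0.4 -0.6  0. ]
 shift [-0.08  0.03 -0.  ] turn z 0.04 level [-0.01 -0.01  0.  ]
```

View pics/m13.png

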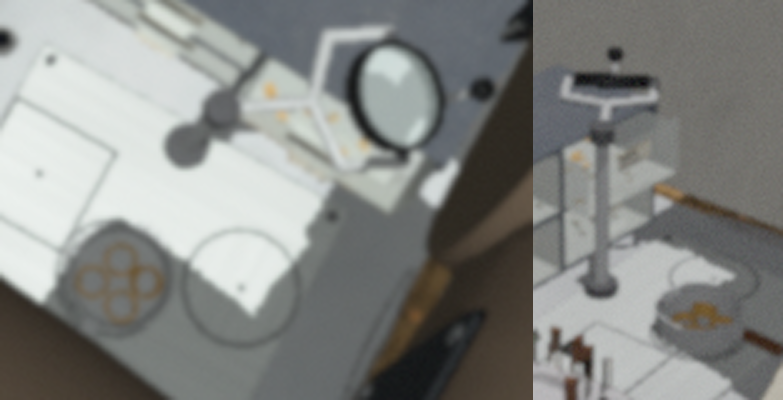

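The pan is on the double circle with four rings in it, rim centre about (118,275) in the crop. The ball shows at (481,89). I check by projection where the gripper stands relative to the ball.

```bash
python3 - <<'E'
from h import *
print('ball',proj('top',[[595,-392.5,192.7]]),proj('side',[[595,-392.5,192.7]]))
P=[[593.4,-392,262],[593.4,-392,335],[593.4,-392,450]]
print(proj('top',P),proj('side',P))
for n,f in(('top','t13'),('side','s13')):
    g=cv2.cvtColor(cv2.imread(f'pics/{f}.png'),cv2.COLOR_BGR2GRAY); d=np.load(f'pics/{f}.npy')
    K,_,Rm,t=cam(n); out=[]
    for v in range(0,480,3):
        for u in range(0,640,3):
            if d[v,u]>0: out.append((u,v))
    t0,r=ray(n,out); X=t0+r*np.array([d[v,u] for u,v in out])[:,None]
    k=(np.hypot(X[:,0]-593,X[:,1]+392)<70)&(X[:,2]>225); print(n,k.sum(),X[k].min(0).round(0) if k.any() else '',X[k].max(0).round(0) if k.any() else '')
    low=X[k&(X[:,2]<300)]; print(low.mean(0).round(0),low[np.argsort(low[:,2])[:8]].round(0).tolist()) if len(low) else 0
pan=plane('top',[[330+(118+.5)*.3-.5,200+(276+.5)*.3-.5]],38);print('pan',pan)
E
```

```text
ball [[473.93915503 225.73312545]] [[332.82985526 161.75659422]]
[[484.73763959 220.46276998]
 [498.1805586  213.16274088]
 [524.56104919 198.822796  ]] [[333.66343127 137.1236112 ]
 [333.96477491 109.59167356]
 [334.47881458  62.82163199]]
top 913 [ 524. -438.  268.] [ 659. -322.  708.]
[ 613. -385.  281.] [[615.0, -381.0, 268.0], [612.0, -395.0, 282.0], [611.0, -388.0, 283.0], [611.0, -381.0, 284.0], [617.0, -381.0, 285.0]]
side 504 [ 527. -423.  260.] [ 655. -324.  593.]
[ 592. -383.  282.] [[618.0, -388.0, 260.0], [570.0, -383.0, 264.0], [564.0, -391.0, 270.0], [617.0, -378.0, 272.0], [570.0, -380.0, 273.0], [617.0, -381.0, 278.0], [625.0, -380.0, 279.0], [563.0, -387.0, 279.0]]
pan [[ 474.02391533 -157.73317993   38.        ]]
```

Emit:
servo_tool(travel=[[-0.05, 0.1, 0.5], [0, 0, 0.8], [0, 0, 0.8], [0, 0, 0.7], [0, 0, 0.6], [0, 0, 0.4], [0, 0, 0.2], [0, 0, 0], [0, 0, 0], [0, 0, 0], [0, 0, 0], [0, 0, 0], [0, 0, 0], [0, 0, 0], [0, 0, 0]], turn=[[0, 0, 0], [0, 0, 0], [0, 0, 0], [0, 0, 0], [0, 0, 0], [0, 0, 0], [0, 0, 0], [0, 0, 0], [0, 0, 0], [0, 0, 0], [0, 0, 0], [0, 0, 0], [0, 0, 0], [0, 0, 0], [0, 0, 0]], grip=[-0.1, -0.1, -0.1, -0.1, -0.1, -0.1, -0.1, -0.1, -1, -1, -1, -1, -1, -1, -1], newtons=25)

```text
clock: 48.62
tcp_pos: [596.2, -393.2, 182.6]
tcp_rot: [0.679, 0.734, -0.0, 0.0]
ft_force: [0.7, -2.6, 0.3]
finger_gap: 15.8
finger_force: 24.5
```

```bash
python3 go.py 594 -393 181
```

```text
t 48.6 pos [ 596.2 -393.2  182.6] yaw 94.5 q [-0.63  0.61  1.48 -0.    1.05 -0.7 ] gap 15.8 F [ 0.7 -2.6  0.3]
 shift [ 0.02 -0.11  0.08] turn z -0.0 level [0.01 0.01 0.  ]
```

Emit:
servo_tool(travel=[[0, -0.3, 0], [0.02, -0.62, 0], [0.02, -0.62, 0], [0.02, -0.62, 0], [0.02, -0.62, 0], [0.02, -0.62, 0], [0.02, -0.62, 0], [0.02, -0.62, 0], [0.02, -0.62, 0], [0.01, -0.3, 0], [0, 0, 0], [0, 0, 0]], turn=[[0, 0, 0.5], [0, 0, 1], [0, 0, 1], [0, 0, 1], [0, 0, 1], [0, 0, 1], [0, 0, 1], [0, 0, 1], [0, 0, 1], [0, 0, 0.5], [0, 0, 0], [0, 0, 0]], grip=[-1, -1, -1, -1, -1, -1, -1, -1, -1, -1, -1, -1])

```text
clock: 49.62
tcp_pos: [488.7, -367.9, 182.4]
tcp_rot: [0.873, 0.489, -0.0, 0.0]
ft_force: [-3.2, -4.2, 0.7]
finger_gap: 15.8
finger_force: 24.4
```

```bash
cat > pol.py <<'E'
from go import *
p=arm.read_state()['tcp_pos']; d=np.array(p[:2])-[580.2,-215.2]; print('r',np.hypot(*d),'az',np.degrees(np.arctan2(d[1],d[0]))%360,'z',p[2]); go(*p)
E
python3 pol.py
```

```text
r 178.00098193830047 az 239.0496695234503 z 182.44393855827295
t 49.6 pos [ 488.7 -367.9  182.4] yaw 58.5 q [-0.69  0.48  1.74 -0.    0.93 -0.14] gap 15.8 F [-3.2 -4.2  0.7]
 shift [0. 0. 0.] turn z -0.0 level [-0.01  0.01 -0.  ]
```

Emit:
servo_tool(travel=[[0, -0.3, 0], [0.02, -0.62, 0], [0.02, -0.62, 0], [0.02, -0.62, 0], [0.02, -0.62, 0], [0.02, -0.62, 0], [0.02, -0.62, 0], [0.02, -0.62, 0], [0.02, -0.62, 0], [0.02, -0.62, 0], [0.02, -0.62, 0], [0.02, -0.62, 0], [0.02, -0.62, 0], [0.02, -0.62, 0], [0.02, -0.62, 0], [0.02, -0.62, 0], [0.02, -0.62, 0], [0.01, -0.3, 0], [0, 0, 0]], turn=[[0, 0, 0.5], [0, 0, 1], [0, 0, 1], [0, 0, 1], [0, 0, 1], [0, 0, 1], [0, 0, 1], [0, 0, 1], [0, 0, 1], [0, 0, 1], [0, 0, 1], [0, 0, 1], [0, 0, 1], [0, 0, 1], [0, 0, 1], [0, 0, 1], [0, 0, 1], [0, 0, 0.5], [0, 0, 0]], grip=[-1, -1, -1, -1, -1, -1, -1, -1, -1, -1, -1, -1, -1, -1, -1, -1, -1, -1, -1])

```text
clock: 51.2
tcp_pos: [403.8, -185.0, 181.6]
tcp_rot: [0.996, -0.084, -0.003, -0.001]
ft_force: [-13.9, 2.5, 2.1]
finger_gap: 15.8
finger_force: 24.6
```

```bash
python3 pol.py
```

```text
r 178.94970509150423 az 170.2879035221108 z 181.5850171133861
t 51.2 pos [ 403.8 -185.   181.6] yaw -9.6 q [-0.5   0.27  2.1  -0.    0.78  1.24] gap 15.8 F [-13.9   2.5   2.1]
 shift [0. 0. 0.] turn z -0.0 level [-0.02  0.08 -0.  ]
```

Emit:
servo_tool(travel=[[-0.03, -0.4, 0], [0, -0.6, 0], [0.02, -0.62, 0], [0.02, -0.62, 0], [0.02, -0.5, 0], [0.01, -0.25, 0], [0, 0, 0], [0, 0, 0]], turn=[[0, 0, 0.6], [0, 0, 1], [0, 0, 1], [0, 0, 1], [0, 0, 0.8], [0, 0, 0.4], [0, 0, 0], [0, 0, 0]], grip=[-1, -1, -1, -1, -1, -1, -1, -1])

```text
clock: 51.87
tcp_pos: [422.5, -129.2, 181.5]
tcp_rot: [0.969, -0.248, -0.003, -0.001]
ft_force: [-10.6, 6.6, 2.5]
finger_gap: 15.9
finger_force: 24.6
```

```bash
python3 pol.py
```

```text
r 179.63857852666976 az 151.40536160353747 z 181.54465137337485
t 51.9 pos [ 422.5 -129.2  181.5] yaw -28.7 q [-0.37  0.26  2.1   0.    0.78  1.7 ] gap 15.9 F [-10.6   6.6   2.5]
 shift [0. 0. 0.] turn z -0.0 level [0.01 0.08 0.  ]
```

Azimuth 151.4°, target 151.05°. Next I raise the ball in the upright arc to level the lens.

Emit:
servo_tool(travel=[[-0.03, 0, -0.18], [0, 0, -0.18], [0.04, 0, -0.18], [0.04, 0, -0.18], [0.06, 0, -0.17], [0.06, 0, -0.17], [0.08, 0, -0.16], [0.08, 0, -0.15], [0, 0, 0], [0, 0, 0]], turn=[[0, 0, 0], [0, 0, 0], [0, 0, 0], [0, 0, 0], [0, 0, 0], [0, 0, 0], [0, 0, 0], [0, 0, 0], [0, 0, 0], [0, 0, 0]], grip=[-1, -1, -1, -1, -1, -1, -1, -1, -1, -1])

```text
clock: 52.7
tcp_pos: [431.4, -134.3, 209.9]
tcp_rot: [0.969, -0.248, 0.0, 0.0]
ft_force: [2.0, -0.8, -1.6]
finger_gap: 15.6
finger_force: 24.6
```

```bash
python3 pol.py; python3 -c "
from ball import *
im2,d=snap('side','s14'); 
for t in(45,60): 
  g=cv2.cvtColor(im2,cv2.COLOR_BGR2GRAY)
print(proj('side',[[475,-157,190],[432,-132,220],[475-35,-157+19,190],[475+35,-157-19,190]]))"
```

```text
r 169.3581867507451 az 151.4803245329243 z 209.9213323553936
t 52.7 pos [ 431.4 -134.3  209.9] yaw -28.7 q [-0.37  0.23  2.06 -0.    0.85  1.7 ] gap 15.6 F [ 2.  -0.8 -1.6]
 shift [0. 0. 0.] turn z -0.0 level [-0.   -0.01  0.  ]
[[370.07918797 206.20382681]
 [389.47029662 200.70532841]
 [385.10259057 211.2806398 ]
 [355.59622505 201.30880617]]
```

Emit:
servo_tool(travel=[[0, 0, 0], [0, 0, 0], [0, 0, 0], [0, 0, 0], [0, 0, -0.3], [0, 0, -0.6], [0, 0, -1], [0, 0, -1], [0, 0, -1], [-0.6, -0.8, -0.5], [-0.6, -0.8, 0], [-0.6, -0.8, 0], [0, -1, 0], [0, -1, 0], [0, -1, 0], [0, -1, 0], [0, -1, 0], [0, -1, 0], [0, 0, 0], [0, 0, 0]], turn=[[0, 0, 0], [0, 0, 0], [0, 0, 0], [0, 0, 0], [0, 0, 0], [0, 0, 0], [0, 0, 0], [0, 0, 0], [0, 0, 0], [0, 0, 0], [0, 0, 0], [0, 0, 0], [0, 0, 0], [0, 0, 0], [0, 0, 0], [0, 0, 0], [0, 0, 0], [0, 0, 0], [0, 0, 0], [0, 0, 0]], grip=[-0.3, -0.3, -0.3, -0.3, -0.3, -0.3, -0.3, -0.3, -0.3, -0.3, -0.3, -0.3, -0.3, -0.3, -0.3, -0.3, -0.3, -0.3, -0.3, -0.3])

```text
clock: 54.42
tcp_pos: [480.2, 31.2, 297.9]
tcp_rot: [0.969, -0.247, -0.0, 0.0]
ft_force: [-0.0, -0.4, 0.3]
finger_gap: 30.1
finger_force: 0.0
```

```bash
python3 - <<'E'
from ball import *
im,dt=snap('top','t15'); im2,ds=snap('side','s15')
print(arm.read_state()['tcp_pos'],proj('top',[[475,-157,190],[432,-132,220]]))
print(blobs(im,335,400,255,320)); print(blobs(im2,330,410,180,230))
E
```

```text
[479.67066429  30.26835234 297.83129948] [[371.04374416 278.16603136]
 [361.10653355 297.22726149]]
[([355.9, 270.4], [355, 269, 3, 4, 9]), ([363.1, 297.5], [360, 294, 7, 8, 41])]
[([358.9, 188.3], [341, 180, 32, 24, 409]), ([375.5, 209.5], [354, 198, 39, 19, 181])]
```

Emit:
servo_tool(travel=[[0.4, -1, 0], [0.4, -1, 0], [0.4, -1, 0], [0.4, -1, 0], [0.4, -1, 0], [0.4, -1, 0], [0.4, -1, 0], [0.4, -1, 0], [0.4, -1, 0], [0.4, -1, 0], [0, 0, 0], [0, 0, 0]], turn=[[0, 0, 0], [0, 0, 0], [0, 0, 0], [0, 0, 0], [0, 0, 0], [0, 0, 0], [0, 0, 0], [0, 0, 0], [0, 0, 0], [0, 0, 0], [0, 0, 0], [0, 0, 0]], grip=[-0.3, -0.3, -0.3, -0.3, -0.3, -0.3, -0.3, -0.3, -0.3, -0.3, -0.3, -0.3])

```text
clock: 55.52
tcp_pos: [646.3, 167.0, 297.3]
tcp_rot: [0.969, -0.248, -0.0, 0.0]
ft_force: [0.1, -0.4, -0.6]
finger_gap: 30.0
finger_force: 0.0
```

```bash
python3 - <<'E'
from ball import *
im,dt=snap('top','t16'); im2,ds=snap('side','s16')
g=cv2.cvtColor(im,cv2.COLOR_BGR2GRAY)
print(arm.read_state()['tcp_pos'].round(0))
print(blobs(im,330,400,250,320)); print(blobs(im2,330,410,180,230))
# lens frame in top: dark pixels <90 near predicted centre, z from depth
for n,i,d,box in(('top',im,dt,(330,410,240,320)),('side',im2,ds,(330,410,170,235))):
    x0,x1,y0,y1=box; uv=[(u,v) for v in range(y0,y1) for u in range(x0,x1) if d[v,u]>0]
    t0,r=ray(n,uv); X=t0+r*np.array([d[v,u] for u,v in uv])[:,None]
    gg=cv2.cvtColor(i,cv2.COLOR_BGR2GRAY); dark=np.array([gg[v,u]<95 for u,v in uv])
    k=dark&(X[:,2]>165)&(X[:,2]<212)&(np.hypot(X[:,0]-475,X[:,1]+157)<60); Y=X[k]
    print(n,k.sum(),Y.mean(0).round(1),Y.min(0).round(0),Y.max(0).round(0))
    if k.sum()>20:
        A=np.c_[Y[:,:2]-Y[:,:2].mean(0),np.ones(len(Y))]; s=np.linalg.lstsq(A,Y[:,2],rcond=None)[0]; print(' slope',s.round(3))
        (cx,cy),rr=cv2.minEnclosingCircle(Y[:,:2].astype(np.float32)); print(' circle',cx,cy,rr)
h=cv2.cvtColor(im,cv2.COLOR_BGR2HSV); m=cv2.inRange(h,(8,50,60),(28,255,255)); m[:262]=0;m[306:]=0;m[:,:340]=0;m[:,388:]=0
ys,xs=np.nonzero(m); P=plane('top',np.c_[xs,ys],18); print('brass',len(xs),P.min(0).round(0),P.max(0).round(0),P.mean(0).round(0))
E
```

```text
[646. 166. 298.]
[([363.4, 297.2], [361, 294, 6, 7, 27]), ([347.9, 311.4], [347, 310, 3, 4, 9])]
[([377.9, 209.5], [362, 198, 31, 19, 152])]
top 22 [ 459.5 -163.1  194.9] [ 437. -196.  191.] [ 493. -121.  198.]
 slope [-2.60000e-02 -1.30000e-02  1.94936e+02]
 circle 471.7422180175781 -157.27413940429688 39.887977600097656
side 282 [ 470.3 -142.4  191.9] [ 432. -204.  182.] [ 513. -114.  210.]
 slope [ 1.00000e-03 -5.10000e-02  1.91916e+02]
 circle 472.09515380859375 -160.96180725097656 50.16878128051758
brass 24 [ 417. -133.   18.] [ 476. -120.   18.] [ 435. -128.   18.]
```

```bash
python3 - <<'E'
from h import *
for f in('s12','s13','s16'):
    h=cv2.cvtColor(cv2.imread(f'pics/{f}.png'),cv2.COLOR_BGR2HSV); m=cv2.inRange(h,(8,70,50),(28,255,255)); m[:250]=0;m[285:]=0;m[:,:345]=0;m[:,430:]=0
    n,l,s,c=cv2.connectedComponentsWithStats(m); print(f,[(a.tolist(),b.round(1).tolist()) for a,b in zip(s[1:],c[1:]) if a[4]>12])
print(finish_job())
E
```

```text
s12 [([356, 261, 21, 11, 119], [366.9, 265.5]), ([393, 276, 7, 6, 26], [395.9, 278.7])]
s13 [([356, 261, 23, 10, 115], [367.1, 265.7]), ([385, 273, 15, 9, 51], [391.9, 276.7])]
s16 [([356, 261, 22, 10, 110], [366.9, 265.7]), ([385, 273, 14, 8, 41], [391.2, 276.1])]
the job is handed in; nothing more can be done
None
```

The job is handed in (no verdict came back): by my last measurements the pan with all four rings is about 1 mm from the double circle's centre, the lens is about 3 mm off centre and level to about 0.05 rad, and the arm is clear.

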